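# Zero the flower-bench scale and weigh a batch of planters

### The arm

A 7-joint arm with a two-finger parallel gripper is mounted at the origin on the work surface. World frame = base frame: x ahead of the robot, y to its left, z up, the work surface at z = 0. Lengths are in m, angles in rad, forces in N, time in s.
With the tool pointing down it reaches from about 0.4 to 0.85 m from the base axis. Payload 10.4 kg.
Tool frame: the origin (TCP) lies between the finger pads; the fingertips stand tcp_to_tips ahead of it and the grasp point (between the pads) lies 8 mm behind it (tcp_to_tips is the distance from the TCP to the fingertips, in m); z points along the fingers, y is the line along which they close (so a half turn about z gives the same grasp; the last joint's range is limited). The gripper opens to 85 mm and grips with 20 to 120 N. Pads are 22 mm wide; open, the fingers measure 114 mm over their backs; the gripper's body (76 mm by 85 mm) begins 54 mm behind the grasp point. The pads swing forward as they close: fully open they stand 13 mm farther back than shut.
Start: joints at [-1.342, 0.332, -0.065, 1.46, 0.022, 1.35, -0.088], TCP at [0.156, 0.605, 0.242] pointing down, gripper open.
Joint ranges: [-2.6, 2.6], [-0.5, 2.12], [-1.47, 1.34], [0.16, 2.42], [-1.27, 4.41], [0.06, 2.06], [-2.6, 2.6]. Speed limits (rad/s): [2.22, 2.22, 2.79, 2.79, 3.14, 3.14, 3.14].

### API

Orientations are given as a unit quaternion [x, y, z, w].
In Python, from workcell import * gives the robot as it stands.
- The arm moves only by the tool apply_moves, never from a script. Its argument "rows" is a list of rows, each an object of numbers: "x", "y", "z": the shift along the tool's x, y, z in mm; "ax", "ay", "az": the turn, a rotation vector about the tool's x, y, z in degrees; "gripper": the closure, from 0 (fully open) to 1 (shut). A call has 1 to 5 rows; each row shifts and turns the commanded pose from where the row before left it, along the tool's axes as they then stand; what a row does not reach is not made up. A row lasts 1/12 s, in which the tool goes at most 41.7 mm and 7.16 degrees, less where a joint would pass 70% of its speed; a pose out of reach is approached as far as the arm can. A call with a gripper value outside its range is refused whole. The fingers move at their own pace and stop on an object; "newtons" is the grip in N (left out, the last holds). Time passes only in rows, so rows that do not move let the fingers close. It gives the time, the measured TCP pose, the force, the opening and the grip force at its end, in the units of the state.
- get_obs(): the state, without advancing time (a new reading comes with each control period).
- camera(name): name is "scene" or "side" or "wrist"; returns a dict with "color" (420x560x3 uint8, red, green, blue), "fov_y" (degrees; the focal length in pixels is half the picture's height over the tangent of half this angle, whatever the lens; pixels are square), "cx", "cy" (the principal point, pixels), "rvec" (rotation vector, rad) and "tvec" (3), from world to camera coordinates, as OpenCV has them. Camera axes: x right, y down, z forward; pixel columns grow to the right and rows downward; lengths in m; the calibration is good to about 2 mm. A picture is of the moment at which its call begins. There is no depth.
- hand_in(): hands the job in; it is judged then, once.
The state is a dict: "clock": time; "joint_pos": joint angles; "joint_velocities": joint speeds; "tau": joint torques, N m; "position": TCP position; "ee_rot": TCP orientation; "ft_force": force on the tool from outside, world axes, zero at the start; "torque": the same for the moment, N m; "grip_width": opening from 0.0 (shut) to 1.0 (fully open); "grasp_force": force on a finger pad.
Only numpy, scipy, OpenCV 4.12 (cv2) and the standard library are available. Lean on these libraries where they do the work, as an engineer would, in place of code of your own. Each camera call takes 0.05 s, during which the arm holds its last target. There are 200 camera calls.

### The job

Get the batch of terracotta planters weighed: raise the hold lever on the bench scale, and with the platform still empty turn the tare knob until its pointer reads zero (the long, thick mark). Then set every planter right way up (hollow side up) on the steel platform, directly on the plate and turning over those that lie upside down, and once all are on lower the hold lever fully to keep the reading, leaving the knob at zero. Do not knock over the glass vase.

Things in the scene. Friction and masses are not known exactly. Their poses are not given: they have to be found in the camera images.
- scale: bench scale fixed to the bench, grey, 315 mm deep (its x) x 300 mm wide (its y); origin on the bench below the centre of the weighing platform, x pointing away from the robot side towards the console, z up. The console behind the platform is a box from x = 85 to 235 mm, 75 mm high, carrying the white tare dial on the right (y = -75 mm) and the hold lever on the left (y = +85 mm)
- platform (a point): centre of the top face of the steel weighing platform, 30 mm above the bench; axes as the scale's. The plate is 160 mm (x) x 280 mm (y), without a rim: room for three planters in a row along y. The centre of every planter must come at least 10 mm inside the plate's edges
- tare_knob (a joint): angle of the tare knob about the vertical, rad; 0 = pointer on the zero mark, positive = turned counter-clockwise seen from above; travel -2.6 to 2.6; light friction (0.06 N m) holds it where it is left. The zero mark is the one long, thick black mark on the dial, on the side towards the platform (scale -x)
- tare_grip (a point): middle of the knob's black grip bar, on the turning axis, 95 mm above the bench; its x axis runs along the bar, away from the pointer (the pointer points along -x), and turns with the knob. The bar is 56 mm long, 16 mm thick (its y) and 28 mm high, its top at 109 mm, the disc under it at 83 mm above the bench
- hold_lever (a joint): angle of the hold lever, rad; 0 = down (level, pointing towards the platform, scale -x), positive = raised; travel 0 to 1.15, raised means above 0.85, fully lowered means below 0.12; stiff hinge (about 0.12 N m) that stays where it is left
- lever_grip (a point): centre of the black cross roll at the lever's tip: 18 mm diameter, 22 mm long along the scale's y; 90 mm from the pivot, 115 mm above the bench when down (the console top below it is at 75 mm)
- lever_pivot (a point): pivot of the hold lever, axis along the scale's y, 115 mm above the bench between two steel cheeks 38 mm wide overall; the lever's tip swings from here towards -x (down) up to +z
- planter1: terracotta trough, 70 (x) x 56 (y) x 50 mm (z), 0.22 kg, walls 6 mm; origin at the centre of that outline, 25 mm above its support. +z points out of the hollow side: up = right way up. Upside down it shows a closed bottom, two 4 mm foot bars and a dark drain hole. Stands on any flat side. Lies right of the scale, either way up; 2 or 3 of 4 are present, the rest None
- planter2: terracotta trough, 70 (x) x 56 (y) x 50 mm (z), 0.22 kg, walls 6 mm; origin at the centre of that outline, 25 mm above its support. +z points out of the hollow side: up = right way up. Upside down it shows a closed bottom, two 4 mm foot bars and a dark drain hole. Stands on any flat side. Lies right of the scale, either way up; 2 or 3 of 4 are present, the rest None
- planter3: terracotta trough, 70 (x) x 56 (y) x 50 mm (z), 0.22 kg, walls 6 mm; origin at the centre of that outline, 25 mm above its support. +z points out of the hollow side: up = right way up. Upside down it shows a closed bottom, two 4 mm foot bars and a dark drain hole. Stands on any flat side. Lies right of the scale, either way up; 2 or 3 of 4 are present, the rest None
- planter4: terracotta trough, 70 (x) x 56 (y) x 50 mm (z), 0.22 kg, walls 6 mm; origin at the centre of that outline, 25 mm above its support. +z points out of the hollow side: up = right way up. Upside down it shows a closed bottom, two 4 mm foot bars and a dark drain hole. Stands on any flat side. Lies right of the scale, either way up; 2 or 3 of 4 are present, the rest None
- glass_vase: clear glass cylinder vase, 84 mm wide, 170 mm tall, standing ahead of the robot beyond the planters and beside the console; origin under its centre; a bystander
Not all that is in view belongs to the job. Leave any blue look-alike of the planter3 alone.

How it is judged:
By the outcome, as a careful person would: the job done as asked, in the order asked, and still so for the second after the job is handed in, with the robot touching nothing.
Of planter2, planter3, planter4 only 1 to 2 are there at a start; the rules pass over those that are not, and their reading is None.
At some moment in a run one of planter1, planter2, planter3, planter4 may be knocked a few centimetres aside while the robot is not near it.
Once in a run the grip may slacken for a moment while it holds something.
It also fails if it takes over 210 s, if anything falls off the work surface, if the arm or the gripper's body presses on something with over 40 N, if the wrist force passes 120 N, or if a joint passes its speed limit or range.

## Working session

There is one attempt and no reset: what is moved stays moved. The work goes in short steps, Python scripts to look and compute and a tool call to move; the robot and the scene stay as the last step left them, time stands still between calls to the robot, and variables do not carry over. Pictures are saved under pics/ and viewed, at most 14 in all, crops included, and the job is handed in when it is done.

Besides the shell and the picture viewer there is one more tool, called as name([rows], argument=value, ...), one row to a line, values as JSON. apply_moves: Moves the arm, as the interface text tells. Its arguments: {"type":"object","properties":{"rows":{"type":"array","items":{"type":"object","properties":{"x":{"type":"number"},"y":{"type":"number"},"z":{"type":"number"},"ax":{"type":"number"},"ay":{"type":"number"},"az":{"type":"number"},"gripper":{"type":"number"}}}},"newtons":{"type":"number"}},"required":["rows"]}

```bash
ls; mkdir -p pics
python3 - <<'E'
from workcell import *
import cv2,json
print({k:v for k,v in get_obs().items()})
for n in ("scene","side","wrist"):
    c=camera(n); cv2.imwrite(f"pics/{n}0.png",c["color"][:,:,::-1]); print(n,c["fov_y"],c["cx"],c["cy"],c["rvec"],c["tvec"])
try: print(tcp_to_tips)
except Exception as e: print(e)
E
```

```text
pics
{'clock': 0.0, 'joint_pos': array([-1.34160373,  0.33287492, -0.0646401 ,  1.46096885,  0.02156967,
        1.34987905, -0.08851367]), 'joint_velocities': array([ 0.000695  ,  0.00012923,  0.00115581, -0.00163797, -0.00069302,
        0.00121476, -0.00107498]), 'tau': array([-8.85331538e-04, -6.25443721e+01,  4.85813257e-02, -3.91598153e+01,
        1.61574717e-02,  9.81093297e-03, -2.35979479e-05]), 'position': array([0.15565157, 0.60493078, 0.24150071]), 'ee_rot': array([ 1.25591430e-01,  9.92081789e-01, -7.15525421e-04, -6.18951532e-05]), 'ft_force': array([-0.62746421,  0.05400634, -1.49262613]), 'torque': array([-0.03091827, -0.04255082,  0.00122396]), 'grasp_force': 0.0, 'grip_width': 0.9990938817456998}
scene 42.85063785395403 284.7323685004836 223.17492069204317 [ 1.21089959  2.21528653 -1.06255548] [ 0.32414566 -0.18684165  1.58112374]
side 48.81304698577278 291.12110915247086 210.2856192936164 [ 2.15069493 -0.84658254  0.37663757] [-0.42492086  0.29169935  1.05336877]
wrist 71.73730379045436 274.6880327153216 211.49571063358465 [-2.2654325  -1.75803849 -0.28980469] [-0.62366213 -0.04413797  0.38038909]
0.011
```

View pics/scene0.png

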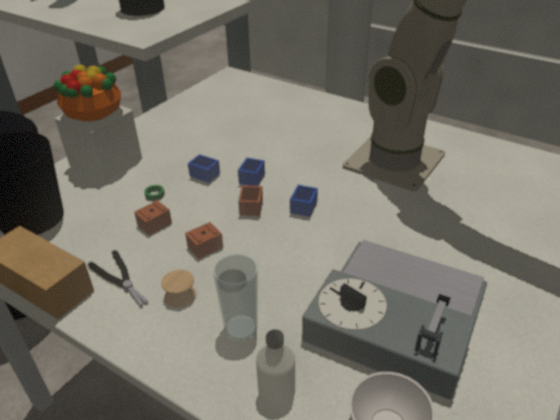

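View pics/side0.png

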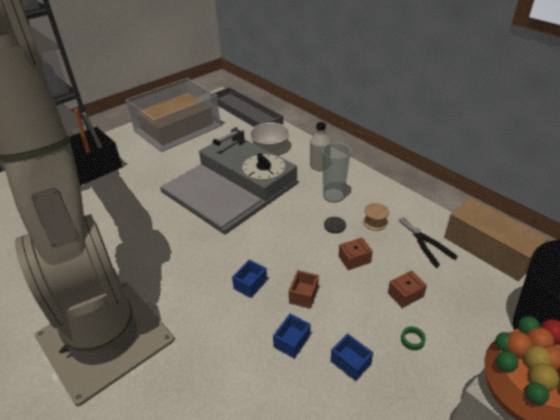

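Scene: terracotta planters at (250,200) upright, and (153,217) and (204,240) upside down (drain hole visible). There are three blue look-alikes to leave alone. The scale is at (395,310), the vase at (238,295). Next I enlarge the scale and measure the planters.

```bash
cat > h.py <<'E'
from workcell import *
import numpy as np, cv2
from scipy.spatial.transform import Rotation as R
def cam(n,save=None):
    c=camera(n)
    if save: cv2.imwrite(f"pics/{save}.png",c["color"][:,:,::-1])
    return c
def K(c):
    f=c["color"].shape[0]/2/np.tan(np.radians(c["fov_y"])/2)
    return np.array([[f,0,c["cx"]],[0,f,c["cy"]],[0,0,1]])
def ray(c,p):
    Rm=R.from_rotvec(np.ravel(c["rvec"])).as_matrix(); t=np.ravel(c["tvec"])
    d=Rm.T@np.linalg.inv(K(c))@np.array([p[0],p[1],1.]); return -Rm.T@t,d/np.linalg.norm(d)
def onz(c,p,z):
    o,d=ray(c,p); return o+d*(z-o[2])/d[2]
def tri(c1,p1,c2,p2):
    o1,d1=ray(c1,p1);o2,d2=ray(c2,p2)
    s=np.linalg.lstsq(np.c_[d1,-d2],o2-o1,rcond=None)[0]
    a=o1+s[0]*d1;b=o2+s[1]*d2; return (a+b)/2,np.linalg.norm(a-b)
def proj(c,X):
    return cv2.projectPoints(np.atleast_2d(np.array(X,float)),np.array(c["rvec"],float),np.array(c["tvec"],float),K(c),None)[0][:,0]
def terra(c,amin=150):
    h=cv2.cvtColor(c["color"],cv2.COLOR_RGB2HSV)
    m=((h[...,0]<12)|(h[...,0]>172))&(h[...,1]>95)&(h[...,2]>30)
    m=cv2.morphologyEx(m.astype(np.uint8),cv2.MORPH_CLOSE,np.ones((5,5)))
    cs=cv2.findContours(m,cv2.RETR_EXTERNAL,cv2.CHAIN_APPROX_NONE)[0]
    return [k for k in cs if cv2.contourArea(k)>amin]
def cen(k):
    M=cv2.moments(cv2.convexHull(k)); return np.array([M["m10"],M["m01"]])/M["m00"]
E
python3 - <<'E'
from h import *
a=cam("scene");b=cam("side")
for n,c in(("scene",a),("side",b)):
    for k in terra(c):
        p=cen(k); print(n,p.round(1),cv2.contourArea(k),onz(c,p,.025).round(3))
A=cv2.resize(a["color"][230:390,295:495],None,fx=4,fy=4,interpolation=2)[:600]
B=cv2.resize(b["color"][115:235,150:310],None,fx=5,fy=5,interpolation=2)
cv2.imwrite("pics/cA.png",A[:,:,::-1]);cv2.imwrite("pics/cB.png",B[:,:,::-1])
E
```

```text
scene [202.7 238.4] 603.5 [ 0.599 -0.231  0.025]
scene [152.6 215.5] 558.0 [ 0.598 -0.395  0.025]
scene [250.5 198.8] 461.5 [ 0.409 -0.227  0.025]
scene [ 30.1 103.4] 196.5 [ 0.365 -1.195  0.025]
scene [ 84.8 101. ] 1261.0 [ 0.253 -1.047  0.025]
scene [72.3 80.1] 260.5 [ 0.16  -1.223  0.025]
side [526.3 370.8] 3701.0 [ 0.602 -0.692  0.025]
side [406.6 288.4] 813.0 [ 0.6   -0.391  0.025]
side [303.1 288.5] 732.0 [ 0.416 -0.219  0.025]
side [355.1 252.9] 667.5 [ 0.599 -0.226  0.025]
side [ 81.5 129.5] 187.5 [0.341 0.878 0.025]
side [301.2 139.6] 4187.5 [0.879 0.272 0.025]
side [533.8  17.9] 542.0 [2.682 0.292 0.025]
```

View pics/cA.png

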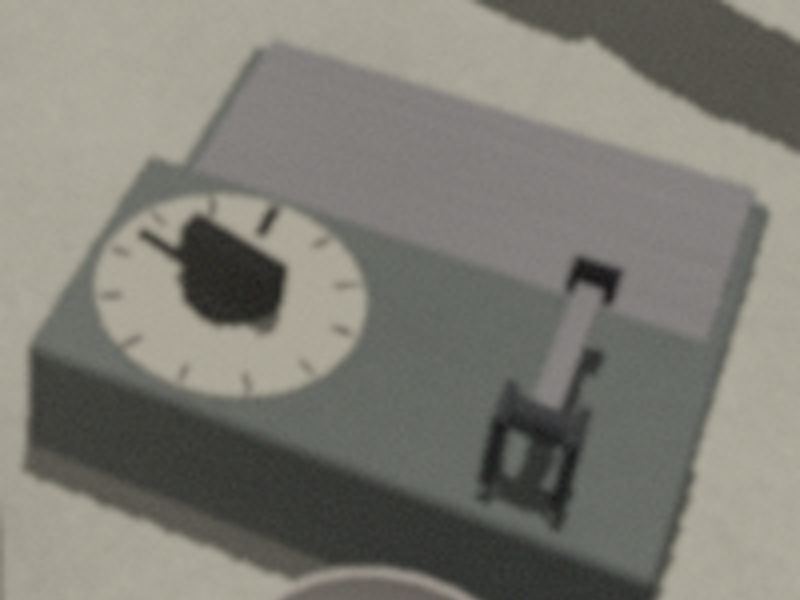

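View pics/cB.png

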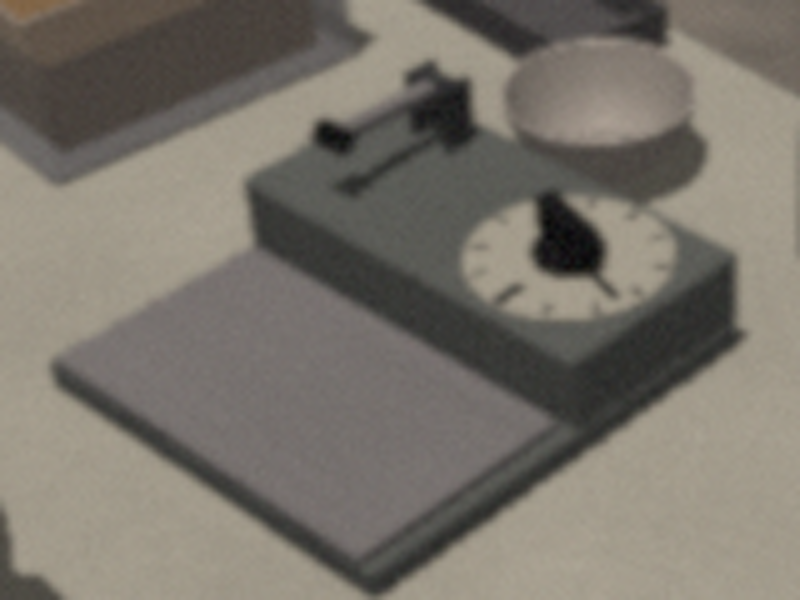

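Candidates: terracotta at scene (203,238), (153,216) and (250,199), with the two views agreeing to within 8 mm. The blue ones at (204,167), (251,171) and (304,200) stay untouched. The crops show the pointer at scene crop (145,235) and side crop (607,287), the zero mark at (267,220) / (508,295), and the lever down.

Run:
```python
from h import *
from scipy.optimize import least_squares
a=cam("scene");b=cam("side")
sa=lambda u,v:(295+u/4,230+v/4); sb=lambda u,v:(150+u/5,115+v/5)
obs=[(a,(-80,-140,30),sa(280,42)),(a,(-80,140,30),sa(752,188)),(a,(85,-150,75),sa(155,160)),(a,(235,-150,75),sa(37,347)),
(b,(-80,140,30),sb(57,362)),(b,(-80,-140,30),sb(362,556)),(b,(85,150,75),sb(247,185)),(b,(85,-150,75),sb(570,360)),(b,(235,-150,75),sb(735,260))]
def W(p,X): 
    X=np.array(X)/1000;c,s=np.cos(p[2]),np.sin(p[2]);return np.array([p[0]+c*X[0]-s*X[1],p[1]+s*X[0]+c*X[1],X[2]])
f=lambda p:np.concatenate([proj(c,W(p,X))[0]-q for c,X,q in obs])
r=least_squares(f,[.6,.1,0],loss="soft_l1");p=r.x
print("pose",p,np.degrees(p[2]));print(f(p).reshape(-1,2).round(1))
def inv(q): 
    d=q[:2]-p[:2];c,s=np.cos(p[2]),np.sin(p[2]);return np.array([c*d[0]+s*d[1],-s*d[0]+c*d[1],q[2]])*1000
for n,u,v in(("zero",sa(267,220),sb(508,295)),("ptr",sa(145,235),sb(607,287)),("roll",sa(597,273),sb(333,135))):
    q,e=tri(a,u,b,v);print(n,inv(q).round(),round(e*1000,1))
print("dial top centre?",inv(tri(a,sa(231,296),b,sb(570,258))[0]).round())
np.save("scale.npy",p)
for X in((0,0,30),(160,-75,95)):print(X,W(p,X).round(4))
```

```text
pose [0.46783746 0.24435141 0.10788206] 6.1811868724518275
[[-1.7 -1.2]
 [ 2.3 -0.6]
 [-0.8 -2. ]
 [-2.   0.5]
 [-1.2 -1.8]
 [-0.9 -0.7]
 [-2.2 -2.2]
 [ 0.1 -0.5]
 [ 0.4 -3. ]]
zero [105. -78.  75.] 0.1
ptr [ 145. -126.   81.] 4.3
roll [113.  82. 119.] 2.3
dial top centre? [160. -77.  73.]
(0, 0, 30) [0.4678 0.2444 0.03  ]
(160, -75, 95) [0.635 0.187 0.095]
```

apply_moves([
  {"az": -6.9,"z": -25},
  {"az": -6.9,"z": -25},
  {"az": -6.8,"z": -25},
  {"x": -27,"y": -28},
  {"x": -27,"y": -28},
])

```text
invalid input at $.rows[0]: expected keys x, y, z, ax, ay, az, gripper
```

apply_moves([
  {"x": -27,"y": -28},
  {"x": -27,"y": -28},
  {"x": -27,"y": -28},
  {"x": -27,"y": -28},
  {"x": -27,"y": -28},
])

```text
invalid input at $.rows[0]: expected keys x, y, z, ax, ay, az, gripper
```

apply_moves([
  {"x": -27,"y": -28},
  {"x": -27,"y": -28},
  {"x": -27,"y": -28},
  {"x": -27,"y": -28},
  {"x": -27,"y": -28},
])

```text
invalid input at $.rows[0]: expected keys x, y, z, ax, ay, az, gripper
```

apply_moves([
  {"x": -27,"y": -28},
  {"x": -27,"y": -28},
  {},
])

```text
invalid input at $.rows[0]: expected keys x, y, z, ax, ay, az, gripper
```

```bash
cat >> h.py <<'E'
def tool():
    o=get_obs(); return np.array(o["position"]),R.from_quat(o["ee_rot"])
def delta(pos,Rt=None):
    "shift (mm, current tool axes) and turn (deg) to a target TCP pose"
    p,r=tool(); d=r.inv().apply(np.array(pos)-p)*1000
    return d.round(1),(None if Rt is None else (r.inv()*Rt).as_rotvec(degrees=True).round(1))
def down(az): # tool down with its y axis at azimuth az (deg)
    a=np.radians(az); y=np.array([np.cos(a),np.sin(a),0]); z=np.array([0,0,-1.]); return R.from_matrix(np.c_[np.cross(y,z),y,z])
E
python3 - <<'E'
from h import *
p,r=tool();print(p.round(4),r.as_matrix().round(3).tolist(),get_obs()["joint_pos"].round(2))
c=cam("wrist","w1");o,_=ray(c,(0,0));print("cam in tool",r.inv().apply(o-p).round(3), (r.inv()*R.from_rotvec(np.ravel(c["rvec"])).inv()).as_matrix().round(2).tolist())
E
```

```text
[0.1557 0.6052 0.2422] [[-0.968, 0.249, -0.0], [0.249, 0.968, -0.0], [0.0, -0.0, -1.0]] [-1.34  0.33 -0.06  1.46  0.02  1.35 -0.09]
cam in tool [ 0.081 -0.001 -0.132] [[0.0, -0.95, -0.32], [1.0, 0.0, 0.0], [-0.0, -0.32, 0.95]]
```

View pics/w1.png

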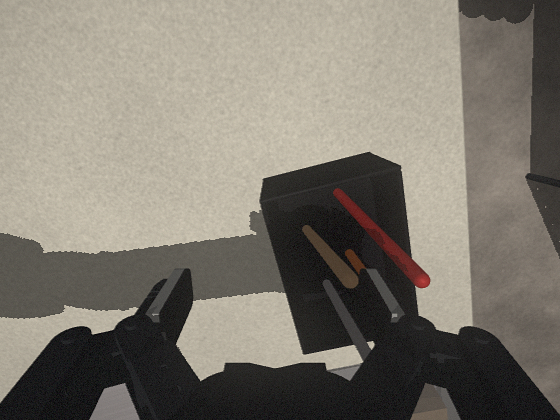

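Only the pen cup is in view, and the moves were refused because every key is needed. Resending with full rows.

apply_moves([
  {"x": 0,"y": 0,"z": -25,"ax": 0,"ay": 0,"az": -6.9,"gripper": 0},
  {"x": 0,"y": 0,"z": -25,"ax": 0,"ay": 0,"az": -6.9,"gripper": 0},
  {"x": 0,"y": 0,"z": -25,"ax": 0,"ay": 0,"az": -6.8,"gripper": 0},
  {"x": -27,"y": -28,"z": 0,"ax": 0,"ay": 0,"az": 0,"gripper": 0},
  {"x": -27,"y": -28,"z": 0,"ax": 0,"ay": 0,"az": 0,"gripper": 0},
])

```text
clock: 0.82
position: [0.2141, 0.5564, 0.3187]
ee_rot: [-0.057, 0.998, 0.002, 0.0]
ft_force: [1.1, -0.4, -1.0]
grip_width: 1.001
grasp_force: 0.0
```

apply_moves([
  {"x": -27,"y": -28,"z": 0,"ax": 0,"ay": 0,"az": 0,"gripper": 0},
  {"x": -27,"y": -28,"z": 0,"ax": 0,"ay": 0,"az": 0,"gripper": 0},
  {"x": -27,"y": -28,"z": 0,"ax": 0,"ay": 0,"az": 0,"gripper": 0},
  {"x": -27,"y": -28,"z": 0,"ax": 0,"ay": 0,"az": 0,"gripper": 0},
  {"x": -27,"y": -28,"z": 0,"ax": 0,"ay": 0,"az": 0,"gripper": 0},
])

```text
clock: 1.23
position: [0.3659, 0.4293, 0.3176]
ee_rot: [-0.054, 0.999, 0.0, 0.0]
ft_force: [0.2, 0.4, -0.6]
grip_width: 1.0
grasp_force: 0.0
```

apply_moves([
  {"x": -27,"y": -28,"z": 0,"ax": 0,"ay": 0,"az": 0,"gripper": 0},
  {"x": -27,"y": -28,"z": 0,"ax": 0,"ay": 0,"az": 0,"gripper": 0},
  {"x": -27,"y": -28,"z": 0,"ax": 0,"ay": 0,"az": 0,"gripper": 0},
  {"x": -27,"y": -28,"z": 0,"ax": 0,"ay": 0,"az": 0,"gripper": 0},
  {"x": -27,"y": -28,"z": 0,"ax": 0,"ay": 0,"az": 0,"gripper": 0},
])

```text
clock: 1.65
position: [0.5152, 0.3046, 0.3176]
ee_rot: [-0.054, 0.999, 0.0, 0.0]
ft_force: [0.2, -0.3, -0.4]
grip_width: 1.002
grasp_force: 0.0
```

apply_moves([
  {"x": -27,"y": -28,"z": 0,"ax": 0,"ay": 0,"az": 0,"gripper": 0},
  {"x": 0,"y": 0,"z": 0,"ax": 0,"ay": 0,"az": 0,"gripper": 0},
])

```text
clock: 1.82
position: [0.5493, 0.2733, 0.317]
ee_rot: [-0.049, 0.999, -0.002, 0.001]
ft_force: [0.4, -1.5, 0.1]
grip_width: 0.999
grasp_force: 0.0
```

Run:
```python
from h import *
p,r=tool();print(p.round(4),r.as_matrix().round(3).tolist(),get_obs()["joint_pos"].round(2))
c=cam("wrist","w2")
import pickle;pickle.dump(c,open("w2.pkl","wb"))
```

```text
[0.5493 0.2733 0.317 ] [[-0.995, -0.097, 0.002], [-0.097, 0.995, -0.004], [-0.002, -0.004, -1.0]] [-0.71  0.28  0.22  1.39 -0.06  1.48  1.17]
```

View pics/w2.png

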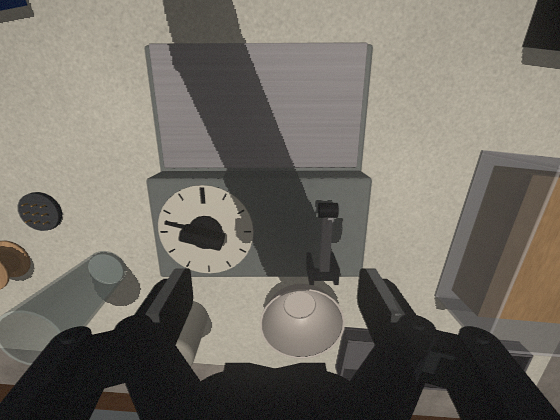

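The wrist view shows the scale squarely. Plate corners are (150,44) and (368,44), console front (148,180)–(371,180), dial (206,229), zero mark (202,196), pointer (165,224) and roll (327,209).

```bash
python3 - <<'E'
from h import *
import pickle
from scipy.optimize import least_squares
c=pickle.load(open("w2.pkl","rb"))
obs=[((-80,-140,30),(151,44)),((-80,140,30),(367,44)),((85,-150,75),(148,180)),((85,150,75),(371,180)),((235,-150,75),(163,276)),((235,150,75),(365,276))]
def W(p,X): 
    X=np.array(X)/1000;cc,s=np.cos(p[2]),np.sin(p[2]);return np.array([p[0]+cc*X[0]-s*X[1],p[1]+s*X[0]+cc*X[1],X[2]])
f=lambda p:np.concatenate([proj(c,W(p,X))[0]-q for X,q in obs])
p=least_squares(f,[.46,.24,.1]).x
print(p,np.degrees(p[2]),np.load("scale.npy"));print(f(p).reshape(-1,2).round(1).tolist())
np.save("scale.npy",p)
def inv(q): 
    d=q[:2]-p[:2];cc,s=np.cos(p[2]),np.sin(p[2]);return np.array([cc*d[0]+s*d[1],-s*d[0]+cc*d[1],q[2]])*1000
for n,u,z in(("dial",(206.5,228.5),.076),("zero",(202,196),.077),("ptr",(165,224),.083),("roll",(327,209),.115),("pivot",(323,267),.115)):print(n,inv(onz(c,u,z)).round(1))
E
cat >> h.py <<'E'
S=np.load("scale.npy"); SAZ=np.degrees(S[2])
def W(x,y,z):
    c,s=np.cos(S[2]),np.sin(S[2]);return np.array([S[0]+(c*x-s*y)/1000,S[1]+(s*x+c*y)/1000,z/1000])
E
```

```text
[0.46783218 0.24342938 0.10387586] 5.9516483594460805 [0.46783746 0.24435141 0.10788206]
[[-1.6, 0.7], [2.2, -1.0], [-2.0, -0.6], [3.8, -1.7], [-1.9, 2.9], [-0.9, 2.2]]
dial [154.4 -75.9  76. ]
zero [107.4 -77.8  77. ]
ptr [ 144.8 -129.8   83. ]
roll [113.7  82.3 115. ]
pivot [193.1  81.3 115. ]
```

Run:
```python
from h import *
print(delta(W(113,84,105),down(SAZ+90)),W(113,84,105))
```

```text
(array([-30.6,  59.7, 211.9]), array([-0.1,  0. , -0.2])) [0.57151319 0.33869347 0.105     ]
```

apply_moves([
  {"x": -15,"y": 30,"z": 25,"ax": 0,"ay": 0,"az": 0,"gripper": 0},
  {"x": -15,"y": 30,"z": 25,"ax": 0,"ay": 0,"az": 0,"gripper": 0},
  {"x": 0,"y": 0,"z": 40,"ax": 0,"ay": 0,"az": 0,"gripper": 0},
  {"x": 0,"y": 0,"z": 40,"ax": 0,"ay": 0,"az": 0,"gripper": 0},
  {"x": 0,"y": 0,"z": 40,"ax": 0,"ay": 0,"az": 0,"gripper": 0},
])

```text
clock: 2.28
position: [0.5662, 0.3452, 0.1457]
ee_rot: [-0.055, 0.998, 0.0, 0.0]
ft_force: [0.8, -0.5, -0.4]
grip_width: 1.001
grasp_force: 0.0
```

apply_moves([
  {"x": 0,"y": 0,"z": 25,"ax": 0,"ay": 0,"az": 0,"gripper": 0},
  {"x": 0,"y": 0,"z": 17,"ax": 0,"ay": 0,"az": 0,"gripper": 0},
  {"x": 0,"y": 0,"z": 0,"ax": 0,"ay": 0,"az": 0,"gripper": 0.3},
  {"x": 0,"y": 0,"z": 0,"ax": 0,"ay": 0,"az": 0,"gripper": 1},
  {"x": 0,"y": 0,"z": 0,"ax": 0,"ay": 0,"az": 0,"gripper": 1},
], newtons=30)

```text
clock: 2.7
position: [0.5676, 0.3447, 0.1073]
ee_rot: [-0.054, 0.999, 0.001, 0.001]
ft_force: [0.5, -0.3, 1.1]
grip_width: 0.603
grasp_force: 0.0
```

apply_moves([
  {"x": 0,"y": 0,"z": 0,"ax": 0,"ay": 0,"az": 0,"gripper": 1},
  {"x": 0,"y": 0,"z": 0,"ax": 0,"ay": 0,"az": 0,"gripper": 1},
  {"x": 0,"y": 0,"z": 0,"ax": 0,"ay": 0,"az": 0,"gripper": 1},
  {"x": 0,"y": 0,"z": 0,"ax": 0,"ay": 0,"az": 0,"gripper": 1},
  {"x": 0,"y": 0,"z": 0,"ax": 0,"ay": 0,"az": 0,"gripper": 1},
])

```text
clock: 3.12
position: [0.5685, 0.3383, 0.1061]
ee_rot: [-0.052, 0.999, -0.003, -0.0]
ft_force: [-2.1, -16.6, 3.4]
grip_width: 0.251
grasp_force: 34.1
```

apply_moves([
  {"x": 0,"y": -6,"z": 0,"ax": 0,"ay": 0,"az": 0,"gripper": 1},
  {"x": -1,"y": 0,"z": -13.4,"ax": 0,"ay": 0,"az": 0,"gripper": 1},
  {"x": -3,"y": 0,"z": -13.2,"ax": 0,"ay": 0,"az": 0,"gripper": 1},
  {"x": -5,"y": 0,"z": -12.5,"ax": 0,"ay": 0,"az": 0,"gripper": 1},
  {"x": -6.7,"y": 0,"z": -11.7,"ax": 0,"ay": 0,"az": 0,"gripper": 1},
])

```text
clock: 3.53
position: [0.5828, 0.3392, 0.1571]
ee_rot: [-0.054, 0.999, -0.0, -0.001]
ft_force: [0.7, -0.6, -6.9]
grip_width: 0.252
grasp_force: 30.3
```

apply_moves([
  {"x": -8.4,"y": 0,"z": -10.5,"ax": 0,"ay": 0,"az": 0,"gripper": 1},
  {"x": -9.9,"y": 0,"z": -9.2,"ax": 0,"ay": 0,"az": 0,"gripper": 1},
  {"x": -11.2,"y": 0,"z": -7.6,"ax": 0,"ay": 0,"az": 0,"gripper": 1},
  {"x": 0,"y": 0,"z": 0,"ax": 0,"ay": 0,"az": 0,"gripper": 1},
  {"x": 0,"y": 0,"z": 0,"ax": 0,"ay": 0,"az": 0,"gripper": 1},
])

```text
clock: 3.95
position: [0.6131, 0.3424, 0.1853]
ee_rot: [-0.053, 0.999, 0.0, 0.001]
ft_force: [-4.2, -4.5, 7.1]
grip_width: 0.252
grasp_force: 32.0
```

apply_moves([
  {"x": 0,"y": 0,"z": 0,"ax": 0,"ay": 0,"az": 0,"gripper": 0.5},
  {"x": 0,"y": 0,"z": 0,"ax": 0,"ay": 0,"az": 0,"gripper": 0},
  {"x": 0,"y": 0,"z": 0,"ax": 0,"ay": 0,"az": 0,"gripper": 0},
  {"x": 0,"y": 0,"z": -20,"ax": 0,"ay": 0,"az": 0,"gripper": 0},
  {"x": 0,"y": 0,"z": -30,"ax": 0,"ay": 0,"az": 0,"gripper": 0},
])

```text
clock: 4.37
position: [0.6111, 0.3423, 0.2307]
ee_rot: [-0.054, 0.999, -0.001, -0.003]
ft_force: [-0.4, 0.1, 0.4]
grip_width: 0.937
grasp_force: 0.0
```

Run:
```python
from h import *
# bar grip: turned +73deg; bar y axis azimuth = SAZ+90+73 (mod 180)
for ang in (71,):
  Rt=[down(SAZ+90+ang),down(SAZ-90+ang)]
  print([delta(W(159,-75.5,99),t) for t in Rt])
c=cam("wrist","w3");print(get_obs()["joint_pos"].round(2))
```

```text
[(array([  -6.3, -158.7,  132.1]), array([  0.1,  -0.3, -70.7])), (array([  -6.3, -158.7,  132.1]), array([-4.000e-01, -1.000e-01,  1.093e+02]))]
[-0.71  0.51  0.2   1.24 -0.1   1.4   1.16]
```

View pics/w3.png

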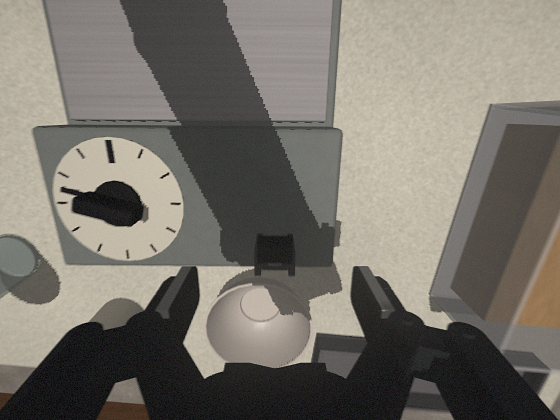

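The lever has swung up: the roll is 80 mm above the pivot, about 1.1 rad. The zero mark is at (110,151), the pointer at (62,190). Checking vase clearance before going to the knob.

Run:
```python
from h import *
import pickle
c=pickle.load(open("w2.pkl","rb"));v=onz(c,(106,268),0);print(v)
d=v[:2]-S[:2];print("vase in scale",(np.cos(S[2])*d[0]+np.sin(S[2])*d[1])*1000,(-np.sin(S[2])*d[0]+np.cos(S[2])*d[1])*1000)
```

```text
[ 7.54671101e-01 -6.39962812e-03 -5.55111512e-17]
vase in scale 259.3882343271868 -278.2244503315569
```

apply_moves([
  {"x": -1.5,"y": -40,"z": 0,"ax": 0,"ay": 0,"az": 0,"gripper": 0},
  {"x": -1.5,"y": -40,"z": 0,"ax": 0,"ay": 0,"az": 0,"gripper": 0},
  {"x": -1.5,"y": -40,"z": 0,"ax": 0,"ay": 0,"az": 0,"gripper": 0},
  {"x": -1.5,"y": -38,"z": 0,"ax": 0,"ay": 0,"az": 0,"gripper": 0},
  {"x": 0,"y": 0,"z": 0,"ax": 0,"ay": 0,"az": -7,"gripper": 0},
])

```text
clock: 4.83
position: [0.6378, 0.1756, 0.2344]
ee_rot: [-0.108, 0.994, -0.002, 0.001]
ft_force: [0.9, -1.0, 0.9]
grip_width: 0.998
grasp_force: 0.0
```

apply_moves([
  {"x": 0,"y": 0,"z": 0,"ax": 0,"ay": 0,"az": -7,"gripper": 0},
  {"x": 0,"y": 0,"z": 0,"ax": 0,"ay": 0,"az": -7,"gripper": 0},
  {"x": 0,"y": 0,"z": 0,"ax": 0,"ay": 0,"az": -7,"gripper": 0},
  {"x": 0,"y": 0,"z": 0,"ax": 0,"ay": 0,"az": -7,"gripper": 0},
  {"x": 0,"y": 0,"z": 0,"ax": 0,"ay": 0,"az": -7,"gripper": 0},
])

```text
clock: 5.25
position: [0.6356, 0.1865, 0.2337]
ee_rot: [-0.411, 0.912, 0.0, 0.0]
ft_force: [0.9, 0.0, 0.8]
grip_width: 1.0
grasp_force: 0.0
```

apply_moves([
  {"x": 0,"y": 0,"z": 0,"ax": 0,"ay": 0,"az": -7,"gripper": 0},
  {"x": 0,"y": 0,"z": 0,"ax": 0,"ay": 0,"az": -7,"gripper": 0},
  {"x": 0,"y": 0,"z": 0,"ax": 0,"ay": 0,"az": -7,"gripper": 0},
  {"x": 0,"y": 0,"z": 0,"ax": 0,"ay": 0,"az": -7,"gripper": 0},
  {"x": 0,"y": 0,"z": 0,"ax": 0,"ay": 0,"az": -3.5,"gripper": 0},
])

```text
clock: 5.67
position: [0.6355, 0.1868, 0.2336]
ee_rot: [-0.642, 0.766, -0.0, 0.0]
ft_force: [0.4, 0.4, -0.4]
grip_width: 1.001
grasp_force: 0.0
```

apply_moves([
  {"x": 0,"y": 0,"z": 0,"ax": 0,"ay": 0,"az": 0,"gripper": 0},
  {"x": 0,"y": 0,"z": 0,"ax": 0,"ay": 0,"az": 0,"gripper": 0},
])

```text
clock: 5.83
position: [0.6357, 0.1862, 0.2337]
ee_rot: [-0.64, 0.768, 0.0, 0.0]
ft_force: [0.2, -0.3, -1.1]
grip_width: 1.0
grasp_force: 0.0
```

Run:
```python
from h import *
print(delta(W(159,-75.5,99),down(SAZ+90+74)));print(get_obs()["joint_pos"].round(2))
c=cam("wrist","w4")
```

```text
(array([  1.8,   1.6, 134.7]), array([-0. ,  0.1, -0.3]))
[-0.33  0.42 -0.03  1.36  0.01  1.36  2.6 ]
```

View pics/w4.png

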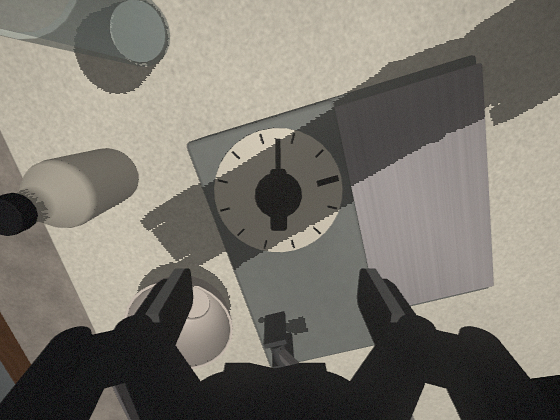

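The bar is vertical in the image, pointer at (278,140), so the gripper is aligned with it. Joint 7 is at its end of range, so I back off 2°, descend, and grip.

apply_moves([
  {"x": 2,"y": 2,"z": 20,"ax": 0,"ay": 0,"az": 2,"gripper": 0},
  {"x": 0,"y": 0,"z": 40,"ax": 0,"ay": 0,"az": 0,"gripper": 0},
  {"x": 0,"y": 0,"z": 40,"ax": 0,"ay": 0,"az": 0,"gripper": 0},
  {"x": 0,"y": 0,"z": 23,"ax": 0,"ay": 0,"az": 0,"gripper": 0},
  {"x": 0,"y": 0,"z": 11,"ax": 0,"ay": 0,"az": 0,"gripper": 0.4},
], newtons=40)

```text
clock: 6.3
position: [0.6312, 0.184, 0.0954]
ee_rot: [-0.627, 0.779, 0.001, -0.003]
ft_force: [0.2, -0.3, 0.1]
grip_width: 0.887
grasp_force: 0.0
```

apply_moves([
  {"x": 0,"y": 0,"z": 0,"ax": 0,"ay": 0,"az": 0,"gripper": 0.6},
  {"x": 0,"y": 0,"z": 0,"ax": 0,"ay": 0,"az": 0,"gripper": 1},
  {"x": 0,"y": 0,"z": 0,"ax": 0,"ay": 0,"az": 0,"gripper": 1},
  {"x": 0,"y": 0,"z": 0,"ax": 0,"ay": 0,"az": 0,"gripper": 1},
  {"x": 0,"y": 0,"z": 0,"ax": 0,"ay": 0,"az": 0,"gripper": 1},
])

```text
clock: 6.72
position: [0.6326, 0.1858, 0.1019]
ee_rot: [-0.627, 0.779, 0.001, 0.0]
ft_force: [-4.9, -7.7, 14.2]
grip_width: 0.176
grasp_force: 39.3
```

apply_moves([
  {"x": 0,"y": 0,"z": 0,"ax": 0,"ay": 0,"az": 0,"gripper": 1},
  {"x": 0,"y": 0,"z": 0,"ax": 0,"ay": 0,"az": 0,"gripper": 1},
])

```text
clock: 6.88
position: [0.6327, 0.1857, 0.1019]
ee_rot: [-0.627, 0.779, 0.001, 0.0]
ft_force: [-10.5, 0.1, 11.1]
grip_width: 0.177
grasp_force: 40.1
```

Run:
```python
from h import *
print(delta(W(159,-75.5,99),down(SAZ+90)));print(get_obs()["joint_pos"].round(2))
```

```text
(array([ 0.6, -1.2,  2.9]), array([ 0.1,  0. , 71.8]))
[-0.33  0.51 -0.03  1.52  0.01  1.11  2.56]
```

apply_moves([
  {"x": 0,"y": 0,"z": -2,"ax": 0,"ay": 0,"az": 7,"gripper": 1},
  {"x": 0,"y": 0,"z": 0,"ax": 0,"ay": 0,"az": 7,"gripper": 1},
  {"x": 0,"y": 0,"z": 0,"ax": 0,"ay": 0,"az": 7,"gripper": 1},
  {"x": 0,"y": 0,"z": 0,"ax": 0,"ay": 0,"az": 7,"gripper": 1},
  {"x": 0,"y": 0,"z": 0,"ax": 0,"ay": 0,"az": 7,"gripper": 1},
])

```text
clock: 7.3
position: [0.6337, 0.1849, 0.1021]
ee_rot: [-0.361, 0.932, 0.0, 0.001]
ft_force: [2.7, 0.3, -6.1]
grip_width: 0.177
grasp_force: 40.9
```

apply_moves([
  {"x": 0,"y": 0,"z": 0,"ax": 0,"ay": 0,"az": 7,"gripper": 1},
  {"x": 0,"y": 0,"z": 0,"ax": 0,"ay": 0,"az": 7,"gripper": 1},
  {"x": 0,"y": 0,"z": 0,"ax": 0,"ay": 0,"az": 7,"gripper": 1},
  {"x": 0,"y": 0,"z": 0,"ax": 0,"ay": 0,"az": 7,"gripper": 1},
  {"x": 0,"y": 0,"z": 0,"ax": 0,"ay": 0,"az": 7,"gripper": 1},
])

```text
clock: 7.72
position: [0.6342, 0.1837, 0.1021]
ee_rot: [-0.064, 0.998, -0.0, 0.001]
ft_force: [3.8, -2.6, -6.1]
grip_width: 0.177
grasp_force: 40.8
```

apply_moves([
  {"x": 0,"y": 0,"z": 0,"ax": 0,"ay": 0,"az": 1.8,"gripper": 1},
  {"x": 0,"y": 0,"z": 0,"ax": 0,"ay": 0,"az": 0,"gripper": 1},
  {"x": 0,"y": 0,"z": 0,"ax": 0,"ay": 0,"az": 0,"gripper": 1},
])

```text
clock: 7.97
position: [0.6342, 0.1836, 0.1021]
ee_rot: [-0.051, 0.999, -0.0, 0.001]
ft_force: [4.7, -2.3, -5.9]
grip_width: 0.174
grasp_force: 40.9
```

Run:
```python
from h import *
print(delta(W(159,-75.5,99),down(SAZ+90)));print(get_obs()["joint_pos"].round(2))
```

```text
(array([0.3, 1.3, 3.1]), array([-0.1,  0.1, -0.1]))
[-0.51  0.51  0.21  1.53 -0.11  1.11  1.4 ]
```

Release, rise, check the pointer.

apply_moves([
  {"x": 0,"y": 0,"z": 0,"ax": 0,"ay": 0,"az": 0,"gripper": 0.5},
  {"x": 0,"y": 0,"z": 0,"ax": 0,"ay": 0,"az": 0,"gripper": 0},
  {"x": 0,"y": 0,"z": 0,"ax": 0,"ay": 0,"az": 0,"gripper": 0},
  {"x": 0,"y": 0,"z": -30,"ax": 0,"ay": 0,"az": 0,"gripper": 0},
  {"x": 0,"y": 0,"z": -40,"ax": 0,"ay": 0,"az": 0,"gripper": 0},
])

```text
clock: 8.38
position: [0.6311, 0.1845, 0.1691]
ee_rot: [-0.052, 0.999, -0.001, -0.003]
ft_force: [0.3, 0.1, 0.3]
grip_width: 0.873
grasp_force: 0.0
```

apply_moves([
  {"x": 20,"y": 0,"z": -40,"ax": 0,"ay": 0,"az": 0,"gripper": 0},
  {"x": 30,"y": 0,"z": -40,"ax": 0,"ay": 0,"az": 0,"gripper": 0},
  {"x": 0,"y": 0,"z": 0,"ax": 0,"ay": 0,"az": 0,"gripper": 0},
])

```text
clock: 8.63
position: [0.5901, 0.1812, 0.2511]
ee_rot: [-0.052, 0.999, 0.003, 0.005]
ft_force: [1.2, 0.2, 0.6]
grip_width: 0.999
grasp_force: 0.0
```

Run:
```python
from h import *
c=cam("wrist","w5");s=cam("side")
u,v=proj(c,W(150,-75,78))[0].astype(int);print(u,v)
u2,v2=proj(s,W(160,10,100))[0].astype(int)
A=c["color"][max(v-90,0):max(v-90,0)+180,max(u-120,0):max(u-120,0)+240];B=s["color"][v2-45:v2+45,u2-60:u2+60]
A=cv2.resize(A,(400,int(400*A.shape[0]/A.shape[1])));B=cv2.resize(B,(400,300),interpolation=2)
h=min(len(A),300);cv2.imwrite("pics/c5.png",np.hstack([A[:h],B[:h]])[:,:,::-1])
```

```text
274 220
```

View pics/c5.png

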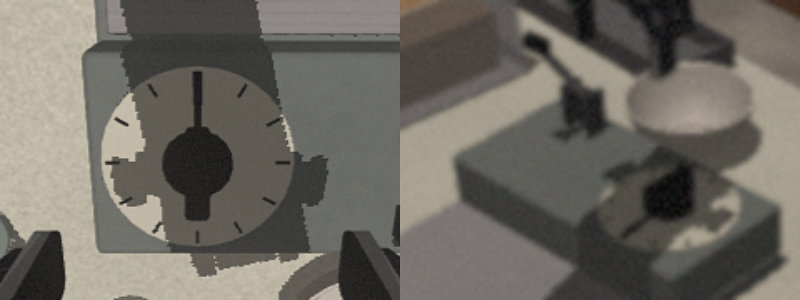

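The pointer lies exactly on the long zero mark, and the lever is up. Now to the planters: fly over and measure yaw and centres.

apply_moves([
  {"x": 0,"y": -41,"z": -15,"ax": 0,"ay": 0,"az": 0,"gripper": 0},
  {"x": 0,"y": -41,"z": -15,"ax": 0,"ay": 0,"az": 0,"gripper": 0},
  {"x": 0,"y": -41,"z": -15,"ax": 0,"ay": 0,"az": 0,"gripper": 0},
  {"x": 0,"y": -41,"z": -15,"ax": 0,"ay": 0,"az": 0,"gripper": 0},
  {"x": 0,"y": -41,"z": -15,"ax": 0,"ay": 0,"az": 0,"gripper": 0},
])

```text
clock: 9.15
position: [0.6097, -0.0162, 0.3132]
ee_rot: [-0.051, 0.999, 0.0, -0.001]
ft_force: [1.3, 0.7, 0.4]
grip_width: 1.001
grasp_force: 0.0
```

apply_moves([
  {"x": 0,"y": -41,"z": -15,"ax": 0,"ay": 0,"az": 0,"gripper": 0},
  {"x": 0,"y": -41,"z": -15,"ax": 0,"ay": 0,"az": 0,"gripper": 0},
  {"x": 0,"y": -41,"z": -15,"ax": 0,"ay": 0,"az": 0,"gripper": 0},
  {"x": 0,"y": -41,"z": -15,"ax": 0,"ay": 0,"az": 0,"gripper": 0},
  {"x": 0,"y": -41,"z": 0,"ax": 0,"ay": 0,"az": 0,"gripper": 0},
])

```text
clock: 9.57
position: [0.6308, -0.2126, 0.3728]
ee_rot: [-0.052, 0.999, -0.0, 0.001]
ft_force: [1.4, 0.6, 1.2]
grip_width: 1.002
grasp_force: 0.0
```

apply_moves([
  {"x": -20,"y": -20,"z": 0,"ax": 0,"ay": 0,"az": 0,"gripper": 0},
  {"x": 0,"y": 0,"z": 0,"ax": 0,"ay": 0,"az": 0,"gripper": 0},
])

```text
clock: 9.73
position: [0.6528, -0.234, 0.3668]
ee_rot: [-0.048, 0.999, -0.001, -0.003]
ft_force: [1.1, 0.0, -1.9]
grip_width: 1.001
grasp_force: 0.0
```

```bash
cat >> h.py <<'E'
def planters(c,amin=800,z=.05):
    o,_=ray(c,(0,0)); out=[]
    for k in terra(c,amin):
        P=np.array([onz(c,q,z)[:2] for q in k[:,0]])*1000
        (x,y),(w,h),a=cv2.minAreaRect(P.astype(np.float32))
        if w<h: w,h,a=h,w,a+90
        out.append((np.round([x,y],1),np.round([w,h],1),round((a+90)%180-90,1),np.round([x-o[0]*1000,y-o[1]*1000]),cen(k).round()))
    return out   # centre mm, long/short side, azimuth of long side, offset from camera
E
python3 - <<'E'
from h import *
print(tool()[0].round(3),get_obs()["joint_pos"].round(2))
c=cam("wrist","w6")
for q in planters(c):print(*q)
E
```

```text
[ 0.653 -0.234  0.367] [ 0.01  0.5   0.44  1.03 -0.2   1.66  2.06]
[ 598.3 -227. ] [68.8 54.6] -20.2 [26. 16.] [284. 133.]
[ 600.2 -385.2] [70.8 64. ] -12.9 [  28. -142.] [178. 123.]
[ 446.2 -214.9] [67.5 39. ] -84.4 [-126.   28.] [305.  13.]
```

View pics/w6.png

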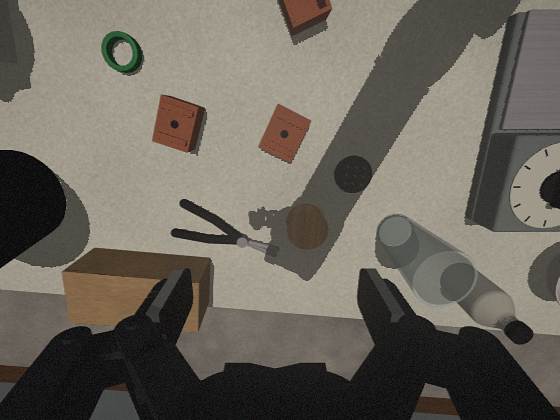

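A is at (284,133) and B at (178,123), both upside down with drain holes. C is at (305,13), upright. I'll flip with two 90° tilts per planter, leaning the tool inward and then outward. First test: turn to A's axis and lean 45° inward in the air.

apply_moves([
  {"x": 0,"y": 0,"z": 15,"ax": 0,"ay": 0,"az": 6.5,"gripper": 0},
  {"x": 0,"y": 0,"z": 15,"ax": 0,"ay": 0,"az": 6.5,"gripper": 0},
  {"x": 0,"y": 0,"z": 15,"ax": 0,"ay": 0,"az": 6.5,"gripper": 0},
  {"x": 0,"y": 0,"z": 15,"ax": 0,"ay": 0,"az": 6.5,"gripper": 0},
  {"x": 0,"y": 0,"z": 0,"ax": 0,"ay": 7,"az": 0,"gripper": 0},
])

```text
clock: 10.2
position: [0.6462, -0.2276, 0.3032]
ee_rot: [0.18, 0.981, 0.013, -0.065]
ft_force: [-0.4, -0.5, -1.5]
grip_width: 0.999
grasp_force: 0.0
```

apply_moves([
  {"x": 0,"y": 0,"z": 0,"ax": 0,"ay": 7,"az": 0,"gripper": 0},
  {"x": 0,"y": 0,"z": 0,"ax": 0,"ay": 7,"az": 0,"gripper": 0},
  {"x": 0,"y": 0,"z": 0,"ax": 0,"ay": 7,"az": 0,"gripper": 0},
  {"x": 0,"y": 0,"z": 0,"ax": 0,"ay": 7,"az": 0,"gripper": 0},
  {"x": 0,"y": 0,"z": 0,"ax": 0,"ay": 7,"az": 0,"gripper": 0},
])

```text
clock: 10.62
position: [0.6466, -0.2049, 0.3123]
ee_rot: [0.155, 0.968, 0.05, -0.191]
ft_force: [3.5, 6.9, -3.5]
grip_width: 0.999
grasp_force: 0.0
```

apply_moves([
  {"x": 0,"y": 0,"z": 0,"ax": 0,"ay": 3,"az": 0,"gripper": 0},
  {"x": 0,"y": 0,"z": 0,"ax": 0,"ay": 0,"az": 0,"gripper": 0},
  {"x": 0,"y": 0,"z": 0,"ax": 0,"ay": 0,"az": 0,"gripper": 0},
])

```text
clock: 10.87
position: [0.6331, -0.2176, 0.3107]
ee_rot: [0.172, 0.963, 0.04, -0.204]
ft_force: [-0.7, 0.5, -0.1]
grip_width: 0.995
grasp_force: 0.0
```

```bash
cat >> h.py <<'E'
def lean(az,deg): # tool y at az; deg>0 leans along +tool x
    return down(az)*R.from_rotvec([0,np.radians(deg),0])
def gp(pos,Rt,back=0,off=.008): # TCP for grasp point at pos (m), held back by back
    return np.array(pos)-Rt.apply([0,0,back-off+2*0])*1 if False else np.array(pos)+Rt.apply([0,0,off-back])
E
python3 - <<'E'
from h import *
Rt=lean(70,45)
print(tool()[0].round(3),get_obs()["joint_pos"].round(2))
print(delta(gp([.5985,-.227,.03],Rt,.1),Rt))
E
```

```text
[ 0.633 -0.218  0.311] [ 0.21  0.78  0.18  0.73 -0.15  2.06  1.54]
(array([-120.3,  -22.2,  182.3]), array([ 0.6, 21. , -0. ]))
```

apply_moves([
  {"x": -24,"y": -4,"z": 32,"ax": 0,"ay": 0,"az": 0,"gripper": 0},
  {"x": -24,"y": -4,"z": 32,"ax": 0,"ay": 0,"az": 0,"gripper": 0},
  {"x": -24,"y": -4,"z": 32,"ax": 0,"ay": 3,"az": 0,"gripper": 0},
  {"x": -24,"y": -4,"z": 32,"ax": 0,"ay": 4,"az": 0,"gripper": 0},
  {"x": -24,"y": -4,"z": 32,"ax": 0,"ay": 7,"az": 0,"gripper": 0},
])

```text
clock: 11.28
position: [0.6508, -0.2439, 0.1095]
ee_rot: [0.166, 0.935, 0.059, -0.308]
ft_force: [-29.1, 10.8, 24.6]
grip_width: 0.999
grasp_force: 0.0
```

apply_moves([
  {"x": 0,"y": 0,"z": 0,"ax": 0,"ay": 7,"az": 0,"gripper": 0},
  {"x": 0,"y": 0,"z": 0,"ax": 0,"ay": 0,"az": 0,"gripper": 0},
  {"x": 0,"y": 0,"z": 0,"ax": 0,"ay": 0,"az": 0,"gripper": 0},
])

```text
clock: 11.53
position: [0.6532, -0.2391, 0.12]
ee_rot: [0.162, 0.938, 0.059, -0.301]
ft_force: [-0.5, -0.1, 3.1]
grip_width: 0.998
grasp_force: 0.0
```

Run:
```python
from h import *
Rt=lean(70,45)
print(tool()[0].round(3),get_obs()["joint_pos"].round(2))
print(delta(gp([.5985,-.227,.03],Rt,.1),Rt))
```

```text
[ 0.653 -0.239  0.12 ] [ 0.3   1.12  0.02  0.59 -0.06  2.06  1.53]
(array([-22.3,  -7.7,  14.6]), array([0.5, 9.2, 0.6]))
```

Inward lean reaches 36° at this height, and more when lower. Test the outward lean from the same point.

apply_moves([
  {"x": 0,"y": 0,"z": 0,"ax": 0,"ay": -7,"az": 0,"gripper": 0},
  {"x": 0,"y": 0,"z": 0,"ax": 0,"ay": -7,"az": 0,"gripper": 0},
  {"x": 0,"y": 0,"z": 0,"ax": 0,"ay": -7,"az": 0,"gripper": 0},
  {"x": 0,"y": 0,"z": 0,"ax": 0,"ay": -7,"az": 0,"gripper": 0},
  {"x": 0,"y": 0,"z": 0,"ax": 0,"ay": -7,"az": 0,"gripper": 0},
])

```text
clock: 11.95
position: [0.6559, -0.2436, 0.1339]
ee_rot: [0.175, 0.985, 0.006, -0.004]
ft_force: [0.5, -1.5, -0.0]
grip_width: 1.004
grasp_force: 0.0
```

apply_moves([
  {"x": 0,"y": 0,"z": 0,"ax": 0,"ay": -7,"az": 0,"gripper": 0},
  {"x": 0,"y": 0,"z": 0,"ax": 0,"ay": -7,"az": 0,"gripper": 0},
  {"x": 0,"y": 0,"z": 0,"ax": 0,"ay": -7,"az": 0,"gripper": 0},
  {"x": 0,"y": 0,"z": 0,"ax": 0,"ay": -7,"az": 0,"gripper": 0},
  {"x": 0,"y": 0,"z": 0,"ax": 0,"ay": -7,"az": 0,"gripper": 0},
])

```text
clock: 12.37
position: [0.6553, -0.2443, 0.1347]
ee_rot: [0.169, 0.94, -0.046, 0.292]
ft_force: [1.8, -0.8, -0.3]
grip_width: 0.999
grasp_force: 0.0
```

apply_moves([
  {"x": 0,"y": 0,"z": 0,"ax": 0,"ay": -7,"az": 0,"gripper": 0},
  {"x": 0,"y": 0,"z": 0,"ax": 0,"ay": -4,"az": 0,"gripper": 0},
  {"x": 0,"y": 0,"z": 0,"ax": 0,"ay": 0,"az": 0,"gripper": 0},
  {"x": 0,"y": 0,"z": 0,"ax": 0,"ay": 0,"az": 0,"gripper": 0},
])

```text
clock: 12.7
position: [0.6544, -0.2435, 0.1301]
ee_rot: [0.164, 0.911, -0.061, 0.372]
ft_force: [0.5, -0.6, 0.7]
grip_width: 1.0
grasp_force: 0.0
```

Run:
```python
from h import *
Rt=lean(70,-45)
print(tool()[0].round(3),get_obs()["joint_pos"].round(2))
print(delta([.653,-.239,.12],Rt))
```

```text
[ 0.654 -0.243  0.13 ] [0.12 0.22 0.16 2.09 0.33 0.07 1.15]
(array([9.2, 3.6, 5.3]), array([ 0.3, -0.7, -0.6]))
```

Radial leans are limited by joint 6. Sideways leans should be easier: closing axis radial, wrist rotated by joint 5, gripping the 70 mm sides. Working out the turn to that pose.

Run:
```python
from h import *
c=cam("wrist")
print(delta([.6,-.23,.2],down(-20)), delta([.6,-.23,.2],lean(-20,-45)))
for n,u in(("disc",(352,174)),("yoyo",(307,227)),("ring",(122,52))):pass
```

```text
(array([ -8.4,  -5.9, -89.8]), array([35.1, 34.2, 84.7])) (array([ -8.4,  -5.9, -89.8]), array([63.5, -1. , 63.6]))
```

apply_moves([
  {"x": -4,"y": -3,"z": -40,"ax": 0,"ay": 0,"az": 0,"gripper": 0},
  {"x": -4,"y": -3,"z": -40,"ax": 0,"ay": 0,"az": 0,"gripper": 0},
  {"x": 0,"y": 0,"z": 0,"ax": 4.9,"ay": 0,"az": 4.9,"gripper": 0},
  {"x": 0,"y": 0,"z": 0,"ax": 4.9,"ay": 0,"az": 4.9,"gripper": 0},
  {"x": 0,"y": 0,"z": 0,"ax": 4.9,"ay": 0,"az": 4.9,"gripper": 0},
])

```text
clock: 13.17
position: [0.6026, -0.2286, 0.185]
ee_rot: [0.227, 0.904, -0.082, 0.353]
ft_force: [-0.7, -0.7, -0.4]
grip_width: 1.006
grasp_force: 0.0
```

apply_moves([
  {"x": 0,"y": 0,"z": 0,"ax": 4.9,"ay": 0,"az": 4.9,"gripper": 0},
  {"x": 0,"y": 0,"z": 0,"ax": 4.9,"ay": 0,"az": 4.9,"gripper": 0},
  {"x": 0,"y": 0,"z": 0,"ax": 4.9,"ay": 0,"az": 4.9,"gripper": 0},
  {"x": 0,"y": 0,"z": 0,"ax": 4.9,"ay": 0,"az": 4.9,"gripper": 0},
  {"x": 0,"y": 0,"z": 0,"ax": 4.9,"ay": 0,"az": 4.9,"gripper": 0},
])

```text
clock: 13.58
position: [0.6015, -0.225, 0.1806]
ee_rot: [0.452, 0.818, -0.18, 0.308]
ft_force: [-1.1, -0.5, -0.7]
grip_width: 1.001
grasp_force: 0.0
```

apply_moves([
  {"x": 0,"y": 0,"z": 0,"ax": 4.9,"ay": 0,"az": 4.9,"gripper": 0},
  {"x": 0,"y": 0,"z": 0,"ax": 4.9,"ay": 0,"az": 4.9,"gripper": 0},
  {"x": 0,"y": 0,"z": 0,"ax": 4.9,"ay": 0,"az": 4.9,"gripper": 0},
  {"x": 0,"y": 0,"z": 0,"ax": 0,"ay": 0,"az": 0,"gripper": 0},
  {"x": 0,"y": 0,"z": 0,"ax": 0,"ay": 0,"az": 0,"gripper": 0},
])

```text
clock: 14.0
position: [0.6018, -0.2247, 0.1775]
ee_rot: [0.584, 0.728, -0.242, 0.267]
ft_force: [-0.2, -0.1, -1.1]
grip_width: 0.997
grasp_force: 0.0
```

Run:
```python
from h import *
print(tool()[0].round(3),get_obs()["joint_pos"].round(2))
Rt=lean(-20,-45)
p=np.array([.5985,-.227,.028])
print(delta(p-Rt.apply([0,0,.1]),Rt),delta(p,Rt))
for n in("scene","side"):
  c=cam(n)
  for k in terra(c):
    q=onz(c,cen(k),.025)
    if .3<q[0]<.8 and -.5<q[1]<0: print(n,q.round(3))
```

```text
[ 0.602 -0.225  0.178] [-0.11  0.34  0.05  1.79  0.83  1.11 -0.27]
(array([95.4, 36.5, 18. ]), array([20.2, -2.1, 24.4])) (array([ 99.2,   2.3, 111.9]), array([20.2, -2.1, 24.4]))
scene [ 0.6   -0.231  0.025]
scene [ 0.597 -0.395  0.025]
scene [ 0.411 -0.226  0.025]
side [ 0.6   -0.391  0.025]
side [ 0.416 -0.219  0.025]
side [ 0.599 -0.225  0.025]
```

apply_moves([
  {"x": 0,"y": 0,"z": 0,"ax": 4,"ay": -0.4,"az": 4.9,"gripper": 0},
  {"x": 0,"y": 0,"z": 0,"ax": 4,"ay": -0.4,"az": 4.9,"gripper": 0},
  {"x": 0,"y": 0,"z": 0,"ax": 4,"ay": -0.4,"az": 4.9,"gripper": 0},
  {"x": 0,"y": 0,"z": 0,"ax": 4,"ay": -0.4,"az": 4.9,"gripper": 0},
  {"x": 0,"y": 0,"z": 0,"ax": 4,"ay": -0.4,"az": 4.9,"gripper": 0},
])

```text
clock: 14.52
position: [0.5996, -0.2251, 0.1759]
ee_rot: [0.758, 0.528, -0.314, 0.219]
ft_force: [-0.3, 0.8, 0.2]
grip_width: 1.002
grasp_force: 0.0
```

apply_moves([
  {"x": 0,"y": 0,"z": 0,"ax": 0,"ay": 0,"az": 0,"gripper": 0},
  {"x": 0,"y": 0,"z": 0,"ax": 0,"ay": 0,"az": 0,"gripper": 0},
])

```text
clock: 14.68
position: [0.5998, -0.226, 0.1751]
ee_rot: [0.756, 0.531, -0.314, 0.219]
ft_force: [-0.2, 0.6, 0.8]
grip_width: 1.0
grasp_force: 0.0
```

Run:
```python
from h import *
print(tool()[0].round(3),get_obs()["joint_pos"].round(2))
Rt=lean(-20,-45)
p=np.array([.5985,-.227,.028])
print(delta(p-Rt.apply([0,0,.1]),Rt),delta(p,Rt))
```

```text
[ 0.6   -0.226  0.175] [-0.14  0.57  0.12  1.48  0.66  1.47 -0.58]
(array([103.1,  -0.6,   4.9]), array([-0. ,  0. ,  0.1])) (array([103.1,  -0.6, 104.9]), array([-0. ,  0. ,  0.1]))
```

apply_moves([
  {"x": 35,"y": 0,"z": 2,"ax": 0,"ay": 0,"az": 0,"gripper": 0},
  {"x": 35,"y": 0,"z": 2,"ax": 0,"ay": 0,"az": 0,"gripper": 0},
  {"x": 33,"y": -0.5,"z": 2,"ax": 0,"ay": 0,"az": 0,"gripper": 0},
  {"x": 0,"y": 0,"z": 25,"ax": 0,"ay": 0,"az": 0,"gripper": 0},
  {"x": 0,"y": 0,"z": 25,"ax": 0,"ay": 0,"az": 0,"gripper": 0},
])

```text
clock: 15.1
position: [0.611, -0.1909, 0.0611]
ee_rot: [0.755, 0.534, -0.313, 0.219]
ft_force: [0.6, -1.4, 0.5]
grip_width: 0.998
grasp_force: 0.0
```

apply_moves([
  {"x": 0,"y": 0,"z": 20,"ax": 0,"ay": 0,"az": 0,"gripper": 0},
  {"x": 0,"y": 0,"z": 17,"ax": 0,"ay": 0,"az": 0,"gripper": 0},
  {"x": 0,"y": 0,"z": 12,"ax": 0,"ay": 0,"az": 0,"gripper": 0},
  {"x": 0,"y": 0,"z": 0,"ax": 0,"ay": 0,"az": 0,"gripper": 0},
])

```text
clock: 15.43
position: [0.5963, -0.2285, 0.027]
ee_rot: [0.756, 0.53, -0.316, 0.218]
ft_force: [-0.4, 0.2, -0.4]
grip_width: 0.998
grasp_force: 0.0
```

Run:
```python
from h import *
Rt=lean(-20,-45)
p=np.array([.5985,-.227,.028])
print(delta(p,Rt))
c=cam("wrist","w7");s=cam("side")
A=c["color"];u,v=proj(s,p)[0].astype(int);B=cv2.resize(s["color"][v-70:v+70,u-80:u+80],(480,420),interpolation=2)
cv2.imwrite("pics/c7.png",np.hstack([cv2.resize(A,(320,240)),cv2.resize(B,(320,240))])[:,:,::-1])
```

```text
(array([ 0.8,  1.5, -2.2]), array([-0.2,  0.1,  0.1]))
```

View pics/c7.png

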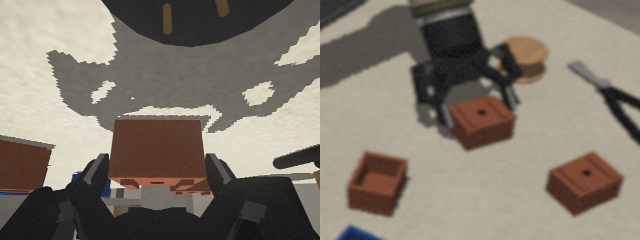

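The planter sits between the fingers with no contact. Grip and lift.

apply_moves([
  {"x": 0,"y": 0,"z": 0,"ax": 0,"ay": 0,"az": 0,"gripper": 0.3},
  {"x": 0,"y": 0,"z": 0,"ax": 0,"ay": 0,"az": 0,"gripper": 1},
  {"x": 0,"y": 0,"z": 0,"ax": 0,"ay": 0,"az": 0,"gripper": 1},
  {"x": 0,"y": 0,"z": 0,"ax": 0,"ay": 0,"az": 0,"gripper": 1},
  {"x": 0,"y": 0,"z": 0,"ax": 0,"ay": 0,"az": 0,"gripper": 1},
], newtons=50)

```text
clock: 15.95
position: [0.5997, -0.2249, 0.0288]
ee_rot: [0.756, 0.53, -0.314, 0.22]
ft_force: [-1.9, 4.9, 6.9]
grip_width: 0.812
grasp_force: 57.9
```

apply_moves([
  {"x": -15,"y": 0,"z": -15,"ax": 0,"ay": 0,"az": 0,"gripper": 1},
  {"x": -20,"y": 0,"z": -20,"ax": 0,"ay": 0,"az": 0,"gripper": 1},
  {"x": -20,"y": 0,"z": -20,"ax": 0,"ay": 0,"az": 0,"gripper": 1},
  {"x": 0,"y": 0,"z": 0,"ax": 0,"ay": 7,"az": 0,"gripper": 1},
  {"x": 0,"y": 0,"z": 0,"ax": 0,"ay": 7,"az": 0,"gripper": 1},
])

```text
clock: 16.37
position: [0.6011, -0.2224, 0.1064]
ee_rot: [0.788, 0.555, -0.216, 0.153]
ft_force: [-0.6, -1.3, -4.1]
grip_width: 0.815
grasp_force: 39.1
```

apply_moves([
  {"x": 0,"y": 0,"z": 0,"ax": 0,"ay": 7,"az": 0,"gripper": 1},
  {"x": 0,"y": 0,"z": 0,"ax": 0,"ay": 7,"az": 0,"gripper": 1},
  {"x": 0,"y": 0,"z": 0,"ax": 0,"ay": 7,"az": 0,"gripper": 1},
  {"x": 0,"y": 0,"z": 0,"ax": 0,"ay": 7,"az": 0,"gripper": 1},
  {"x": 0,"y": 0,"z": 0,"ax": 0,"ay": 7,"az": 0,"gripper": 1},
])

```text
clock: 16.78
position: [0.5998, -0.2258, 0.1072]
ee_rot: [0.818, 0.573, 0.031, -0.02]
ft_force: [0.1, 1.0, -3.3]
grip_width: 0.807
grasp_force: 63.4
```

apply_moves([
  {"x": 0,"y": 0,"z": 0,"ax": 0,"ay": 7,"az": 0,"gripper": 1},
  {"x": 0,"y": 0,"z": 0,"ax": 0,"ay": 7,"az": 0,"gripper": 1},
  {"x": 0,"y": 0,"z": 0,"ax": 0,"ay": 7,"az": 0,"gripper": 1},
  {"x": 0,"y": 0,"z": 0,"ax": 0,"ay": 7,"az": 0,"gripper": 1},
  {"x": 0,"y": 0,"z": 0,"ax": 0,"ay": 7,"az": 0,"gripper": 1},
])

```text
clock: 17.2
position: [0.5991, -0.2272, 0.1068]
ee_rot: [0.772, 0.54, 0.275, -0.191]
ft_force: [-1.0, 0.7, -4.4]
grip_width: 0.814
grasp_force: 63.4
```

apply_moves([
  {"x": 0,"y": 0,"z": 0,"ax": 0,"ay": 6,"az": 0,"gripper": 1},
  {"x": 0,"y": 0,"z": 0,"ax": 0,"ay": 0,"az": 0,"gripper": 1},
  {"x": 0,"y": 0,"z": 0,"ax": 0,"ay": 0,"az": 0,"gripper": 1},
])

```text
clock: 17.45
position: [0.5978, -0.2273, 0.1038]
ee_rot: [0.759, 0.529, 0.311, -0.22]
ft_force: [0.3, 1.1, -3.1]
grip_width: 0.809
grasp_force: 63.5
```

Run:
```python
from h import *
Rt=lean(-20,45)
print(tool()[0].round(3),get_obs()["joint_pos"].round(2))
print(delta([.5985,-.227,.032],Rt))
```

```text
[ 0.598 -0.227  0.104] [ 0.84  0.68 -0.27  1.49 -0.61  1.29  0.52]
(array([-50.2,   0.9,  51.3]), array([-0.1,  0.2, -0.3]))
```

apply_moves([
  {"x": -18,"y": 0,"z": 18,"ax": 0,"ay": 0,"az": 0,"gripper": 1},
  {"x": -18,"y": 0,"z": 18,"ax": 0,"ay": 0,"az": 0,"gripper": 1},
  {"x": -10,"y": 0,"z": 10,"ax": 0,"ay": 0,"az": 0,"gripper": 1},
  {"x": -2,"y": 0,"z": 2,"ax": 0,"ay": 0,"az": 0,"gripper": 1},
  {"x": 0,"y": 0,"z": 0,"ax": 0,"ay": 0,"az": 0,"gripper": 1},
])

```text
clock: 17.87
position: [0.5989, -0.2248, 0.0378]
ee_rot: [0.757, 0.53, 0.312, -0.22]
ft_force: [0.3, 0.5, -2.6]
grip_width: 0.812
grasp_force: 63.5
```

apply_moves([
  {"x": -1.5,"y": 0,"z": 1.5,"ax": 0,"ay": 0,"az": 0,"gripper": 1},
  {"x": 0,"y": 0,"z": 0,"ax": 0,"ay": 0,"az": 0,"gripper": 1},
])

```text
clock: 18.03
position: [0.5993, -0.2263, 0.0368]
ee_rot: [0.757, 0.53, 0.313, -0.219]
ft_force: [-0.5, -0.5, -3.2]
grip_width: 0.812
grasp_force: 63.5
```

apply_moves([
  {"x": -2,"y": 0,"z": 2,"ax": 0,"ay": 0,"az": 0,"gripper": 1},
  {"x": -1,"y": 0,"z": 1,"ax": 0,"ay": 0,"az": 0,"gripper": 1},
  {"x": 0,"y": 0,"z": 0,"ax": 0,"ay": 0,"az": 0,"gripper": 1},
])

```text
clock: 18.28
position: [0.5984, -0.2264, 0.0312]
ee_rot: [0.758, 0.529, 0.312, -0.219]
ft_force: [-0.8, -0.7, -2.8]
grip_width: 0.806
grasp_force: 63.5
```

apply_moves([
  {"x": -1,"y": 0,"z": 1,"ax": 0,"ay": 0,"az": 0,"gripper": 1},
  {"x": 0,"y": 0,"z": 0,"ax": 0,"ay": 0,"az": 0,"gripper": 1},
])

```text
clock: 18.45
position: [0.5985, -0.2265, 0.0306]
ee_rot: [0.757, 0.529, 0.313, -0.22]
ft_force: [-4.1, -1.2, 3.4]
grip_width: 0.811
grasp_force: 64.1
```

apply_moves([
  {"x": -1,"y": 0,"z": 1,"ax": 0,"ay": 0,"az": 0,"gripper": 1},
  {"x": 0,"y": 0,"z": 0,"ax": 0,"ay": 0,"az": 0,"gripper": 1},
])

```text
clock: 18.62
position: [0.5985, -0.2265, 0.0305]
ee_rot: [0.757, 0.53, 0.313, -0.22]
ft_force: [-10.1, -1.1, 15.1]
grip_width: 0.81
grasp_force: 65.2
```

apply_moves([
  {"x": 0,"y": 0,"z": 0,"ax": 0,"ay": 0,"az": 0,"gripper": 0.5},
  {"x": 0,"y": 0,"z": 0,"ax": 0,"ay": 0,"az": 0,"gripper": 0},
  {"x": 0,"y": 0,"z": 0,"ax": 0,"ay": 0,"az": 0,"gripper": 0},
  {"x": 0,"y": 0,"z": -20,"ax": 0,"ay": 0,"az": 0,"gripper": 0},
  {"x": 0,"y": 0,"z": -40,"ax": 0,"ay": 0,"az": 0,"gripper": 0},
])

```text
clock: 19.03
position: [0.5837, -0.2609, 0.0687]
ee_rot: [0.756, 0.53, 0.312, -0.224]
ft_force: [1.6, -0.8, 0.7]
grip_width: 1.002
grasp_force: 0.0
```

apply_moves([
  {"x": 40,"y": 0,"z": -40,"ax": 0,"ay": 0,"az": 0,"gripper": 0},
  {"x": 20,"y": 0,"z": -20,"ax": 0,"ay": -7,"az": 0,"gripper": 0},
  {"x": 20,"y": 0,"z": 0,"ax": 0,"ay": -7,"az": 0,"gripper": 0},
  {"x": 0,"y": 0,"z": 0,"ax": 0,"ay": -7,"az": 0,"gripper": 0},
  {"x": 0,"y": 0,"z": 0,"ax": 0,"ay": -7,"az": 0,"gripper": 0},
])

```text
clock: 19.45
position: [0.5911, -0.2511, 0.156]
ee_rot: [0.811, 0.567, 0.119, -0.081]
ft_force: [-0.4, -0.6, -1.2]
grip_width: 1.001
grasp_force: 0.0
```

apply_moves([
  {"x": 0,"y": 0,"z": 0,"ax": 0,"ay": -7,"az": 0,"gripper": 0},
  {"x": 0,"y": 0,"z": 0,"ax": 0,"ay": -7,"az": 0,"gripper": 0},
  {"x": 0,"y": 0,"z": 0,"ax": 0,"ay": -7,"az": 0,"gripper": 0},
  {"x": 0,"y": 0,"z": 0,"ax": 0,"ay": -7,"az": 0,"gripper": 0},
  {"x": 0,"y": 0,"z": 0,"ax": 0,"ay": -7,"az": 0,"gripper": 0},
])

```text
clock: 19.87
position: [0.5907, -0.2508, 0.1546]
ee_rot: [0.809, 0.566, -0.13, 0.093]
ft_force: [-0.1, 0.2, -2.0]
grip_width: 1.0
grasp_force: 0.0
```

apply_moves([
  {"x": 0,"y": 0,"z": 0,"ax": 0,"ay": -7,"az": 0,"gripper": 0},
  {"x": 0,"y": 0,"z": 0,"ax": 0,"ay": -7,"az": 0,"gripper": 0},
  {"x": 0,"y": 0,"z": 0,"ax": 0,"ay": -7,"az": 0,"gripper": 0},
  {"x": 0,"y": 0,"z": 0,"ax": 0,"ay": -6,"az": 0,"gripper": 0},
  {"x": 0,"y": 0,"z": 0,"ax": 0,"ay": 0,"az": 0,"gripper": 0},
])

```text
clock: 20.28
position: [0.5904, -0.2456, 0.1492]
ee_rot: [0.753, 0.533, -0.317, 0.219]
ft_force: [0.4, 2.9, -1.1]
grip_width: 0.998
grasp_force: 0.0
```

Run:
```python
from h import *
Rt=lean(-20,-45);p=np.array([.5997,-.2232,.031])
print(tool()[0].round(3),get_obs()["joint_pos"].round(2))
print(delta(p-Rt.apply([0,0,.1]),Rt))
c=cam("side")
for k in terra(c):
    q=onz(c,cen(k),.025)
    if .3<q[0]<.8 and -.5<q[1]<0: print(q.round(3))
```

```text
[ 0.59  -0.246  0.149] [-0.07  0.59  0.05  1.52  0.71  1.43 -0.61]
(array([100.5,   2.1, -34.1]), array([-0. ,  0.3,  0.6]))
[ 0.6   -0.391  0.025]
[ 0.416 -0.219  0.025]
[ 0.606 -0.218  0.025]
```

apply_moves([
  {"x": 0,"y": 1,"z": -34,"ax": 0,"ay": 0,"az": 0,"gripper": 0},
  {"x": 34,"y": 1,"z": 0,"ax": 0,"ay": 0,"az": 0.5,"gripper": 0},
  {"x": 34,"y": 0,"z": 0,"ax": 0,"ay": 0,"az": 0,"gripper": 0},
  {"x": 32,"y": 0,"z": 0,"ax": 0,"ay": 0,"az": 0,"gripper": 0},
  {"x": 0,"y": 0,"z": 25,"ax": 0,"ay": 0,"az": 0,"gripper": 0},
])

```text
clock: 20.75
position: [0.6214, -0.1717, 0.0862]
ee_rot: [0.758, 0.531, -0.309, 0.218]
ft_force: [0.3, 2.1, -0.4]
grip_width: 1.001
grasp_force: 0.0
```

apply_moves([
  {"x": 0,"y": 0,"z": 25,"ax": 0,"ay": 0,"az": 0,"gripper": 0},
  {"x": 0,"y": 0,"z": 20,"ax": 0,"ay": 0,"az": 0,"gripper": 0},
  {"x": 0,"y": 0,"z": 17,"ax": 0,"ay": 0,"az": 0,"gripper": 0},
  {"x": 0,"y": 0,"z": 12,"ax": 0,"ay": 0,"az": 0,"gripper": 0},
  {"x": 0,"y": 0,"z": 0,"ax": 0,"ay": 0,"az": 0,"gripper": 0},
])

```text
clock: 21.17
position: [0.5983, -0.2326, 0.0358]
ee_rot: [0.76, 0.525, -0.314, 0.219]
ft_force: [-0.5, -0.4, 0.1]
grip_width: 0.997
grasp_force: 0.0
```

Run:
```python
from h import *
print(delta([.5997,-.2232,.031],lean(-20,-45)))
```

```text
(array([10. , -2. , -3.2]), array([-0.4,  0.1, -0.6]))
```

apply_moves([
  {"x": 9,"y": -2,"z": -3,"ax": 0,"ay": 0,"az": -0.5,"gripper": 0},
  {"x": 0,"y": 0,"z": 0,"ax": 0,"ay": 0,"az": 0,"gripper": 0.3},
  {"x": 0,"y": 0,"z": 0,"ax": 0,"ay": 0,"az": 0,"gripper": 1},
  {"x": 0,"y": 0,"z": 0,"ax": 0,"ay": 0,"az": 0,"gripper": 1},
  {"x": 0,"y": 0,"z": 0,"ax": 0,"ay": 0,"az": 0,"gripper": 1},
])

```text
clock: 21.58
position: [0.6022, -0.2192, 0.0324]
ee_rot: [0.757, 0.53, -0.314, 0.219]
ft_force: [1.6, 2.1, 1.1]
grip_width: 0.808
grasp_force: 58.4
```

apply_moves([
  {"x": 0,"y": 0,"z": 0,"ax": 0,"ay": 0,"az": 0,"gripper": 1},
  {"x": 0,"y": 0,"z": 0,"ax": 0,"ay": 0,"az": 0,"gripper": 1},
])

```text
clock: 21.75
position: [0.6019, -0.2199, 0.0324]
ee_rot: [0.757, 0.53, -0.314, 0.219]
ft_force: [1.6, 3.0, 2.7]
grip_width: 0.812
grasp_force: 58.4
```

apply_moves([
  {"x": -15,"y": 0,"z": -15,"ax": 0,"ay": 0,"az": 0,"gripper": 1},
  {"x": -20,"y": 0,"z": -20,"ax": 0,"ay": 0,"az": 0,"gripper": 1},
  {"x": -20,"y": 0,"z": -20,"ax": 0,"ay": 0,"az": 0,"gripper": 1},
  {"x": 0,"y": 0,"z": 0,"ax": 0,"ay": 7,"az": 0,"gripper": 1},
  {"x": 0,"y": 0,"z": 0,"ax": 0,"ay": 7,"az": 0,"gripper": 1},
])

```text
clock: 22.17
position: [0.6029, -0.2178, 0.1103]
ee_rot: [0.789, 0.554, -0.217, 0.152]
ft_force: [0.3, 0.6, -3.7]
grip_width: 0.81
grasp_force: 57.9
```

apply_moves([
  {"x": 0,"y": 0,"z": 0,"ax": 0,"ay": 7,"az": 0,"gripper": 1},
  {"x": 0,"y": 0,"z": 0,"ax": 0,"ay": 7,"az": 0,"gripper": 1},
  {"x": 0,"y": 0,"z": 0,"ax": 0,"ay": 7,"az": 0,"gripper": 1},
  {"x": 0,"y": 0,"z": 0,"ax": 0,"ay": 7,"az": 0,"gripper": 1},
  {"x": 0,"y": 0,"z": 0,"ax": 0,"ay": 7,"az": 0,"gripper": 1},
])

```text
clock: 22.58
position: [0.6016, -0.2209, 0.1108]
ee_rot: [0.819, 0.573, 0.03, -0.021]
ft_force: [-0.2, 0.1, -3.1]
grip_width: 0.812
grasp_force: 57.8
```

apply_moves([
  {"x": 0,"y": 0,"z": 0,"ax": 0,"ay": 7,"az": 0,"gripper": 1},
  {"x": 0,"y": 0,"z": 0,"ax": 0,"ay": 7,"az": 0,"gripper": 1},
  {"x": 0,"y": 0,"z": 0,"ax": 0,"ay": 7,"az": 0,"gripper": 1},
  {"x": 0,"y": 0,"z": 0,"ax": 0,"ay": 7,"az": 0,"gripper": 1},
  {"x": 0,"y": 0,"z": 0,"ax": 0,"ay": 7,"az": 0,"gripper": 1},
])

```text
clock: 23.0
position: [0.601, -0.222, 0.1103]
ee_rot: [0.773, 0.539, 0.275, -0.192]
ft_force: [-0.7, -0.4, -3.8]
grip_width: 0.807
grasp_force: 57.9
```

apply_moves([
  {"x": 0,"y": 0,"z": 0,"ax": 0,"ay": 6,"az": 0,"gripper": 1},
  {"x": 0,"y": 0,"z": 0,"ax": 0,"ay": 0,"az": 0,"gripper": 1},
  {"x": 0,"y": 0,"z": 0,"ax": 0,"ay": 0,"az": 0,"gripper": 1},
])

```text
clock: 23.25
position: [0.6, -0.2219, 0.1076]
ee_rot: [0.759, 0.528, 0.311, -0.22]
ft_force: [0.7, -0.5, -3.2]
grip_width: 0.81
grasp_force: 58.0
```

Run:
```python
from h import *
print(get_obs()["joint_pos"].round(2))
print(delta([.5985,-.227,.032],lean(-20,45)))
```

```text
[ 0.88  0.68 -0.34  1.49 -0.57  1.27  0.48]
(array([-57. ,   0.8,  50. ]), array([-0.1,  0.2, -0.4]))
```

apply_moves([
  {"x": -18,"y": 0,"z": 18,"ax": 0,"ay": 0,"az": 0,"gripper": 1},
  {"x": -18,"y": 0,"z": 18,"ax": 0,"ay": 0,"az": 0,"gripper": 1},
  {"x": -14,"y": 0,"z": 14,"ax": 0,"ay": 0,"az": 0,"gripper": 1},
  {"x": -3,"y": 0,"z": 3,"ax": 0,"ay": 0,"az": 0,"gripper": 1},
  {"x": 0,"y": 0,"z": 0,"ax": 0,"ay": 0,"az": 0,"gripper": 1},
])

```text
clock: 23.67
position: [0.6016, -0.2184, 0.035]
ee_rot: [0.757, 0.531, 0.311, -0.22]
ft_force: [-0.4, -0.5, -2.3]
grip_width: 0.81
grasp_force: 58.0
```

apply_moves([
  {"x": -1,"y": 0,"z": 1,"ax": 0,"ay": 0,"az": 0,"gripper": 1},
  {"x": 0,"y": 0,"z": 0,"ax": 0,"ay": 0,"az": 0,"gripper": 1},
])

```text
clock: 23.83
position: [0.6024, -0.2201, 0.0352]
ee_rot: [0.757, 0.53, 0.312, -0.218]
ft_force: [-0.6, -0.7, -2.8]
grip_width: 0.811
grasp_force: 58.0
```

apply_moves([
  {"x": -1,"y": 0,"z": 1,"ax": 0,"ay": 0,"az": 0,"gripper": 1},
  {"x": 0,"y": 0,"z": 0,"ax": 0,"ay": 0,"az": 0,"gripper": 1},
])

```text
clock: 24.0
position: [0.6017, -0.2205, 0.0329]
ee_rot: [0.758, 0.53, 0.312, -0.219]
ft_force: [-1.1, 0.2, -3.1]
grip_width: 0.812
grasp_force: 58.0
```

apply_moves([
  {"x": -1.5,"y": 0,"z": 1.5,"ax": 0,"ay": 0,"az": 0,"gripper": 1},
  {"x": 0,"y": 0,"z": 0,"ax": 0,"ay": 0,"az": 0,"gripper": 1},
])

```text
clock: 24.17
position: [0.6017, -0.2206, 0.0325]
ee_rot: [0.757, 0.53, 0.313, -0.22]
ft_force: [-9.0, -2.0, 14.7]
grip_width: 0.81
grasp_force: 59.6
```

apply_moves([
  {"x": -1,"y": 0,"z": 1,"ax": 0,"ay": 0,"az": 0,"gripper": 1},
  {"x": 0,"y": 0,"z": 0,"ax": 0,"ay": 0,"az": 0,"gripper": 1},
])

```text
clock: 24.33
position: [0.6017, -0.2207, 0.0325]
ee_rot: [0.757, 0.53, 0.314, -0.22]
ft_force: [-14.6, -2.5, 23.6]
grip_width: 0.806
grasp_force: 60.7
```

apply_moves([
  {"x": -1,"y": 0,"z": 1,"ax": 0,"ay": 0,"az": 0,"gripper": 1},
  {"x": 0,"y": 0,"z": 0,"ax": 0,"ay": 0,"az": 0,"gripper": 1},
])

```text
clock: 24.5
position: [0.6017, -0.2206, 0.0324]
ee_rot: [0.756, 0.53, 0.314, -0.22]
ft_force: [-19.6, -2.8, 34.3]
grip_width: 0.811
grasp_force: 61.8
```

apply_moves([
  {"x": 2,"y": 0,"z": -2,"ax": 0,"ay": 0,"az": 0,"gripper": 0.6},
  {"x": 0,"y": 0,"z": 0,"ax": 0,"ay": 0,"az": 0,"gripper": 0},
  {"x": 0,"y": 0,"z": 0,"ax": 0,"ay": 0,"az": 0,"gripper": 0},
  {"x": 0,"y": 0,"z": -20,"ax": 0,"ay": 0,"az": 0,"gripper": 0},
  {"x": 0,"y": 0,"z": -40,"ax": 0,"ay": 0,"az": 0,"gripper": 0},
])

```text
clock: 24.92
position: [0.5863, -0.255, 0.0702]
ee_rot: [0.756, 0.53, 0.312, -0.224]
ft_force: [0.5, -0.2, 0.7]
grip_width: 0.998
grasp_force: 0.0
```

apply_moves([
  {"x": 0,"y": 0,"z": -40,"ax": 0,"ay": 0,"az": 0,"gripper": 0},
  {"x": 20,"y": 0,"z": -35,"ax": 0,"ay": -7,"az": 0,"gripper": 0},
  {"x": 20,"y": 0,"z": -35,"ax": 0,"ay": -7,"az": 0,"gripper": 0},
  {"x": 0,"y": 0,"z": -41,"ax": 0,"ay": -7,"az": 0,"gripper": 0},
  {"x": 0,"y": 0,"z": -41,"ax": 0,"ay": -7,"az": 0,"gripper": 0},
])

```text
clock: 25.33
position: [0.5588, -0.3386, 0.2551]
ee_rot: [0.811, 0.566, 0.118, -0.082]
ft_force: [0.7, -1.0, -1.2]
grip_width: 0.997
grasp_force: 0.0
```

apply_moves([
  {"x": 0,"y": 0,"z": -40,"ax": 0,"ay": -7,"az": 0,"gripper": 0},
  {"x": 0,"y": 0,"z": -20,"ax": 0,"ay": -7,"az": 0,"gripper": 0},
  {"x": 0,"y": 0,"z": 0,"ax": 0,"ay": -3,"az": 0,"gripper": 0},
  {"x": 0,"y": 0,"z": 0,"ax": 0,"ay": 0,"az": 0,"gripper": 0},
  {"x": 0,"y": 0,"z": 0,"ax": 0,"ay": 0,"az": 0,"gripper": 0},
])

```text
clock: 25.75
position: [0.5543, -0.3503, 0.3095]
ee_rot: [0.819, 0.574, -0.001, -0.001]
ft_force: [-0.3, -1.0, 0.5]
grip_width: 1.004
grasp_force: 0.0
```

Run:
```python
from h import *
print(tool()[0].round(3),delta([.6,-.39,.3],down(-13)))
c=cam("wrist","w8")
for q in planters(c):print(*q)
```

```text
[ 0.554 -0.35   0.31 ] (array([-21.7,  56.5,   9.3]), array([-0.2, -0. , -6.9]))
[ 601.1 -386.7] [68.8 62.8] -12.8 [  16. -113.] [314. 189.]
[ 422.1 -224.9] [78.1 65.2] 29.1 [-163.   49.] [144. 119.]
[ 603.8 -220.2] [69.4 57.8] -19.9 [19. 53.] [276.  62.]
```

View pics/w8.png

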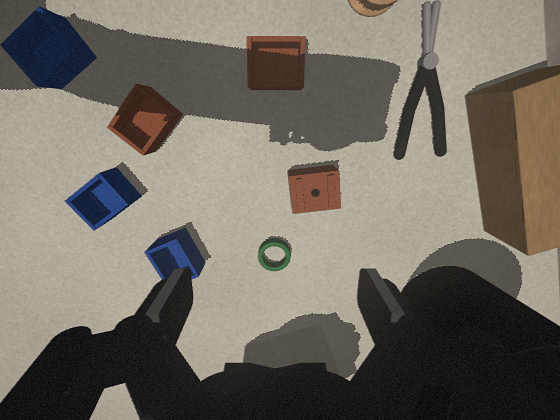

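A at (276,62) now shows its hollow: right way up. B at (314,189) is still upside down with its drain hole visible, and C at (144,119) is hollow up. Blue ones at (48,48), (103,196) and (178,255) are left alone. Now the same two-tilt flip on B.

apply_moves([
  {"x": 0,"y": 0,"z": 20,"ax": 0,"ay": 0,"az": -7,"gripper": 0},
  {"x": 0,"y": 25,"z": 20,"ax": 0,"ay": -7,"az": 0,"gripper": 0},
  {"x": 0,"y": 25,"z": 20,"ax": 0,"ay": -7,"az": 0,"gripper": 0},
  {"x": 0,"y": 0,"z": 0,"ax": 0,"ay": -7,"az": 0,"gripper": 0},
  {"x": 0,"y": 0,"z": 0,"ax": 0,"ay": -7,"az": 0,"gripper": 0},
])

```text
clock: 26.22
position: [0.6011, -0.3667, 0.2466]
ee_rot: [0.759, 0.603, -0.193, 0.149]
ft_force: [-0.7, 0.7, -0.0]
grip_width: 1.001
grasp_force: 0.0
```

apply_moves([
  {"x": 0,"y": 0,"z": 0,"ax": 0,"ay": -7,"az": 0,"gripper": 0},
  {"x": 0,"y": 0,"z": 0,"ax": 0,"ay": -7,"az": 0,"gripper": 0},
  {"x": 0,"y": 0,"z": 0,"ax": 0,"ay": -3,"az": 0,"gripper": 0},
  {"x": 0,"y": 0,"z": 0,"ax": 0,"ay": 0,"az": 0,"gripper": 0},
  {"x": 0,"y": 0,"z": 0,"ax": 0,"ay": 0,"az": 0,"gripper": 0},
])

```text
clock: 26.63
position: [0.6009, -0.3661, 0.2481]
ee_rot: [0.723, 0.575, -0.301, 0.235]
ft_force: [-0.4, -0.8, 0.6]
grip_width: 0.997
grasp_force: 0.0
```

Run:
```python
from h import *
Rt=lean(-13,-45);p=np.array([.600,-.390,.029])
print(tool()[0].round(3),get_obs()["joint_pos"].round(2),delta(p-Rt.apply([0,0,.1]),Rt))
c=cam("side");s=cam("scene")
for n,cc in(("side",c),("scene",s)):
  for k in terra(cc):
    q=onz(cc,cen(k),.025)
    if .3<q[0]<.8 and -.5<q[1]<0: print(n,q.round(3))
```

```text
[ 0.601 -0.366  0.248] [ 0.17  0.49 -0.04  1.44  0.81  1.39 -0.32] (array([138.3,   5.4,  71.6]), array([-0.4, -0. ,  0.1]))
side [ 0.6   -0.39   0.025]
side [ 0.416 -0.219  0.025]
side [ 0.608 -0.216  0.025]
scene [ 0.603 -0.223  0.025]
scene [ 0.6   -0.392  0.025]
scene [ 0.408 -0.227  0.025]
```

apply_moves([
  {"x": 35,"y": 1.5,"z": 15,"ax": 0,"ay": 0,"az": 0,"gripper": 0},
  {"x": 35,"y": 1.5,"z": 15,"ax": 0,"ay": 0,"az": 0,"gripper": 0},
  {"x": 35,"y": 1.5,"z": 15,"ax": 0,"ay": 0,"az": 0,"gripper": 0},
  {"x": 33,"y": 1,"z": 15,"ax": 0,"ay": 0,"az": 0,"gripper": 0},
  {"x": 0,"y": 0,"z": 11,"ax": 0,"ay": 0,"az": 0,"gripper": 0},
])

```text
clock: 27.15
position: [0.6169, -0.3167, 0.0959]
ee_rot: [0.722, 0.577, -0.301, 0.234]
ft_force: [-0.5, 0.0, -0.9]
grip_width: 1.001
grasp_force: 0.0
```

apply_moves([
  {"x": 0,"y": 0,"z": 30,"ax": 0,"ay": 0,"az": 0,"gripper": 0},
  {"x": 0,"y": 0,"z": 25,"ax": 0,"ay": 0,"az": 0,"gripper": 0},
  {"x": 0,"y": 0,"z": 20,"ax": 0,"ay": 0,"az": 0,"gripper": 0},
  {"x": 0,"y": 0,"z": 15,"ax": 0,"ay": 0,"az": 0,"gripper": 0},
  {"x": 0,"y": 0,"z": 0,"ax": 0,"ay": 0,"az": 0,"gripper": 0},
])

```text
clock: 27.57
position: [0.5999, -0.3871, 0.0377]
ee_rot: [0.724, 0.573, -0.303, 0.236]
ft_force: [-0.4, -0.5, -0.8]
grip_width: 1.0
grasp_force: 0.0
```

Run:
```python
from h import *
print(delta([.600,-.390,.029],lean(-13,-45)))
```

```text
(array([4.2, 0.8, 8.1]), array([-0.5,  0.2, -0.1]))
```

apply_moves([
  {"x": 4,"y": 0.5,"z": 8,"ax": 0,"ay": 0,"az": 0,"gripper": 0},
  {"x": 0,"y": 0,"z": 0,"ax": 0,"ay": 0,"az": 0,"gripper": 0.3},
  {"x": 0,"y": 0,"z": 0,"ax": 0,"ay": 0,"az": 0,"gripper": 1},
  {"x": 0,"y": 0,"z": 0,"ax": 0,"ay": 0,"az": 0,"gripper": 1},
  {"x": 0,"y": 0,"z": 0,"ax": 0,"ay": 0,"az": 0,"gripper": 1},
])

```text
clock: 27.98
position: [0.6037, -0.3845, 0.0306]
ee_rot: [0.723, 0.575, -0.3, 0.238]
ft_force: [0.1, 0.3, -1.9]
grip_width: 0.812
grasp_force: 58.0
```

apply_moves([
  {"x": 0,"y": 0,"z": 0,"ax": 0,"ay": 0,"az": 0,"gripper": 1},
  {"x": 0,"y": 0,"z": 0,"ax": 0,"ay": 0,"az": 0,"gripper": 1},
])

```text
clock: 28.15
position: [0.6034, -0.3851, 0.0306]
ee_rot: [0.723, 0.575, -0.3, 0.238]
ft_force: [0.9, 1.2, -0.3]
grip_width: 0.809
grasp_force: 58.2
```

apply_moves([
  {"x": -15,"y": 0,"z": -15,"ax": 0,"ay": 0,"az": 0,"gripper": 1},
  {"x": -20,"y": 0,"z": -20,"ax": 0,"ay": 0,"az": 0,"gripper": 1},
  {"x": -20,"y": 0,"z": -20,"ax": 0,"ay": 0,"az": 0,"gripper": 1},
  {"x": 0,"y": 0,"z": 0,"ax": 0,"ay": 7,"az": 0,"gripper": 1},
  {"x": 0,"y": 0,"z": 0,"ax": 0,"ay": 7,"az": 0,"gripper": 1},
])

```text
clock: 28.57
position: [0.6058, -0.3822, 0.1095]
ee_rot: [0.753, 0.602, -0.207, 0.166]
ft_force: [-0.2, -1.3, -2.6]
grip_width: 0.807
grasp_force: 58.1
```

apply_moves([
  {"x": 0,"y": 0,"z": 0,"ax": 0,"ay": 7,"az": 0,"gripper": 1},
  {"x": 0,"y": 0,"z": 0,"ax": 0,"ay": 7,"az": 0,"gripper": 1},
  {"x": 0,"y": 0,"z": 0,"ax": 0,"ay": 7,"az": 0,"gripper": 1},
  {"x": 0,"y": 0,"z": 0,"ax": 0,"ay": 7,"az": 0,"gripper": 1},
  {"x": 0,"y": 0,"z": 0,"ax": 0,"ay": 7,"az": 0,"gripper": 1},
])

```text
clock: 28.98
position: [0.6036, -0.3859, 0.11]
ee_rot: [0.782, 0.622, 0.029, -0.022]
ft_force: [-0.3, 0.2, -3.1]
grip_width: 0.811
grasp_force: 58.0
```

apply_moves([
  {"x": 0,"y": 0,"z": 0,"ax": 0,"ay": 7,"az": 0,"gripper": 1},
  {"x": 0,"y": 0,"z": 0,"ax": 0,"ay": 7,"az": 0,"gripper": 1},
  {"x": 0,"y": 0,"z": 0,"ax": 0,"ay": 7,"az": 0,"gripper": 1},
  {"x": 0,"y": 0,"z": 0,"ax": 0,"ay": 7,"az": 0,"gripper": 1},
  {"x": 0,"y": 0,"z": 0,"ax": 0,"ay": 7,"az": 0,"gripper": 1},
])

```text
clock: 29.4
position: [0.6026, -0.3871, 0.1092]
ee_rot: [0.738, 0.586, 0.262, -0.208]
ft_force: [0.8, 0.8, -3.7]
grip_width: 0.808
grasp_force: 58.1
```

apply_moves([
  {"x": 0,"y": 0,"z": 0,"ax": 0,"ay": 6,"az": 0,"gripper": 1},
  {"x": 0,"y": 0,"z": 0,"ax": 0,"ay": 0,"az": 0,"gripper": 1},
  {"x": 0,"y": 0,"z": 0,"ax": 0,"ay": 0,"az": 0,"gripper": 1},
])

```text
clock: 29.65
position: [0.6019, -0.3865, 0.1055]
ee_rot: [0.725, 0.574, 0.297, -0.239]
ft_force: [0.9, 0.4, -1.1]
grip_width: 0.811
grasp_force: 58.1
```

Run:
```python
from h import *
print(get_obs()["joint_pos"].round(2))
print(delta([.600,-.390,.033],lean(-13,45)))
```

```text
[ 1.    1.   -0.46  0.96 -0.31  1.61  0.49]
(array([-53.8,  -0.7,  48.7]), array([-0.1,  0.2, -0.3]))
```

apply_moves([
  {"x": -18,"y": 0,"z": 18,"ax": 0,"ay": 0,"az": 0,"gripper": 1},
  {"x": -18,"y": 0,"z": 18,"ax": 0,"ay": 0,"az": 0,"gripper": 1},
  {"x": -11,"y": 0,"z": 11,"ax": 0,"ay": 0,"az": 0,"gripper": 1},
  {"x": 0,"y": 0,"z": 0,"ax": 0,"ay": 0,"az": 0,"gripper": 1},
  {"x": 0,"y": 0,"z": 0,"ax": 0,"ay": 0,"az": 0,"gripper": 1},
])

```text
clock: 30.07
position: [0.6036, -0.3844, 0.0426]
ee_rot: [0.723, 0.575, 0.298, -0.238]
ft_force: [-0.4, -0.6, -1.0]
grip_width: 0.812
grasp_force: 58.1
```

apply_moves([
  {"x": -1,"y": 0,"z": 1,"ax": 0,"ay": 0,"az": 0,"gripper": 1},
  {"x": 0,"y": 0,"z": 0,"ax": 0,"ay": 0,"az": 0,"gripper": 1},
])

```text
clock: 30.23
position: [0.6039, -0.3858, 0.0423]
ee_rot: [0.724, 0.575, 0.298, -0.237]
ft_force: [0.1, -0.0, -1.8]
grip_width: 0.809
grasp_force: 58.1
```

apply_moves([
  {"x": -1,"y": 0,"z": 1,"ax": 0,"ay": 0,"az": 0,"gripper": 1},
  {"x": 0,"y": 0,"z": 0,"ax": 0,"ay": 0,"az": 0,"gripper": 1},
])

```text
clock: 30.4
position: [0.6032, -0.3858, 0.0396]
ee_rot: [0.724, 0.575, 0.298, -0.238]
ft_force: [-0.2, 0.3, -3.5]
grip_width: 0.81
grasp_force: 58.1
```

apply_moves([
  {"x": -1,"y": 0,"z": 1,"ax": 0,"ay": 0,"az": 0,"gripper": 1},
  {"x": 0,"y": 0,"z": 0,"ax": 0,"ay": 0,"az": 0,"gripper": 1},
])

```text
clock: 30.57
position: [0.6029, -0.3856, 0.0374]
ee_rot: [0.724, 0.575, 0.298, -0.238]
ft_force: [0.5, -0.5, -2.2]
grip_width: 0.808
grasp_force: 58.1
```

apply_moves([
  {"x": -1.5,"y": 0,"z": 1.5,"ax": 0,"ay": 0,"az": 0,"gripper": 1},
  {"x": 0,"y": 0,"z": 0,"ax": 0,"ay": 0,"az": 0,"gripper": 1},
])

```text
clock: 30.73
position: [0.6031, -0.3857, 0.0362]
ee_rot: [0.724, 0.575, 0.299, -0.238]
ft_force: [-2.2, -0.6, 4.8]
grip_width: 0.807
grasp_force: 58.9
```

apply_moves([
  {"x": -1,"y": 0,"z": 1,"ax": 0,"ay": 0,"az": 0,"gripper": 1},
  {"x": 0,"y": 0,"z": 0,"ax": 0,"ay": 0,"az": 0,"gripper": 1},
])

```text
clock: 30.9
position: [0.6031, -0.3857, 0.0361]
ee_rot: [0.723, 0.575, 0.299, -0.238]
ft_force: [-6.8, -0.3, 11.7]
grip_width: 0.806
grasp_force: 59.3
```

apply_moves([
  {"x": -1,"y": 0,"z": 1,"ax": 0,"ay": 0,"az": 0,"gripper": 1},
  {"x": 0,"y": 0,"z": 0,"ax": 0,"ay": 0,"az": 0,"gripper": 1},
])

```text
clock: 31.07
position: [0.6031, -0.3857, 0.036]
ee_rot: [0.723, 0.575, 0.3, -0.239]
ft_force: [-11.0, 0.9, 18.3]
grip_width: 0.81
grasp_force: 60.0
```

apply_moves([
  {"x": 1,"y": 0,"z": -1,"ax": 0,"ay": 0,"az": 0,"gripper": 0.5},
  {"x": 0,"y": 0,"z": 0,"ax": 0,"ay": 0,"az": 0,"gripper": 0},
  {"x": 0,"y": 0,"z": 0,"ax": 0,"ay": 0,"az": 0,"gripper": 0},
  {"x": 0,"y": 0,"z": -20,"ax": 0,"ay": 0,"az": 0,"gripper": 0},
  {"x": 0,"y": 0,"z": -40,"ax": 0,"ay": 0,"az": 0,"gripper": 0},
])

```text
clock: 31.48
position: [0.5935, -0.4221, 0.0733]
ee_rot: [0.722, 0.575, 0.298, -0.243]
ft_force: [0.6, 0.0, -1.0]
grip_width: 1.002
grasp_force: 0.0
```

apply_moves([
  {"x": 40,"y": 0,"z": -40,"ax": 0,"ay": 0,"az": 0,"gripper": 0},
  {"x": 20,"y": 0,"z": -20,"ax": 0,"ay": -7,"az": 0,"gripper": 0},
  {"x": 20,"y": 0,"z": 0,"ax": 0,"ay": -7,"az": 0,"gripper": 0},
  {"x": 20,"y": 0,"z": 0,"ax": 0,"ay": -7,"az": 0,"gripper": 0},
  {"x": 20,"y": 0,"z": 0,"ax": 0,"ay": -7,"az": 0,"gripper": 0},
])

```text
clock: 31.9
position: [0.6057, -0.3777, 0.1793]
ee_rot: [0.775, 0.615, 0.113, -0.088]
ft_force: [0.3, 0.3, 0.2]
grip_width: 1.0
grasp_force: 0.0
```

apply_moves([
  {"x": 20,"y": 0,"z": 0,"ax": 0,"ay": -7,"az": 0,"gripper": 0},
  {"x": 20,"y": 0,"z": 0,"ax": 0,"ay": -7,"az": 0,"gripper": 0},
  {"x": 0,"y": 0,"z": 0,"ax": 0,"ay": -7,"az": 0,"gripper": 0},
  {"x": 0,"y": 0,"z": 0,"ax": 0,"ay": -7,"az": 0,"gripper": 0},
  {"x": 0,"y": 0,"z": 0,"ax": 0,"ay": -7,"az": 0,"gripper": 0},
])

```text
clock: 32.32
position: [0.6151, -0.3383, 0.1881]
ee_rot: [0.772, 0.615, -0.125, 0.1]
ft_force: [-0.4, -0.7, -0.7]
grip_width: 1.0
grasp_force: 0.0
```

apply_moves([
  {"x": 0,"y": 0,"z": 0,"ax": 0,"ay": -7,"az": 0,"gripper": 0},
  {"x": 0,"y": 0,"z": 0,"ax": 0,"ay": -7,"az": 0,"gripper": 0},
  {"x": 0,"y": 0,"z": 0,"ax": 0,"ay": -7,"az": 0,"gripper": 0},
  {"x": 0,"y": 0,"z": 0,"ax": 0,"ay": -6,"az": 0,"gripper": 0},
  {"x": 0,"y": 0,"z": 0,"ax": 0,"ay": 0,"az": 0,"gripper": 0},
])

```text
clock: 32.73
position: [0.6154, -0.3331, 0.1822]
ee_rot: [0.719, 0.579, -0.302, 0.238]
ft_force: [0.3, 2.3, -1.5]
grip_width: 1.001
grasp_force: 0.0
```

Run:
```python
from h import *
Rt=lean(-13,-45);p=np.array([.6044,-.3803,.031])
print(tool()[0].round(3),get_obs()["joint_pos"].round(2))
print(delta(p-Rt.apply([0,0,.1]),Rt))
for n in("side","scene"):
  c=cam(n)
  for k in terra(c):
    q=onz(c,cen(k),.028)
    if .3<q[0]<.8 and -.5<q[1]<0: print(q.round(3))
```

```text
[ 0.615 -0.333  0.182] [ 0.17  0.56 -0.11  1.48  0.86  1.37 -0.45]
(array([72.8,  0.7, 40.9]), array([-0. ,  0.2,  0.6]))
[ 0.414 -0.221  0.028]
[ 0.607 -0.378  0.028]
[ 0.606 -0.217  0.028]
[ 0.605 -0.22   0.028]
[ 0.603 -0.383  0.028]
[ 0.412 -0.224  0.028]
```

apply_moves([
  {"x": 37,"y": 0.5,"z": 0,"ax": 0,"ay": 0,"az": 0.5,"gripper": 0},
  {"x": 36,"y": 0,"z": 10,"ax": 0,"ay": 0,"az": 0,"gripper": 0},
  {"x": 0,"y": 0,"z": 31,"ax": 0,"ay": 0,"az": 0,"gripper": 0},
  {"x": 0,"y": 0,"z": 30,"ax": 0,"ay": 0,"az": 0,"gripper": 0},
  {"x": 0,"y": 0,"z": 25,"ax": 0,"ay": 0,"az": 0,"gripper": 0},
])

```text
clock: 33.25
position: [0.6098, -0.3585, 0.0664]
ee_rot: [0.727, 0.571, -0.299, 0.238]
ft_force: [0.6, -1.2, 0.9]
grip_width: 1.002
grasp_force: 0.0
```

apply_moves([
  {"x": 0,"y": 0,"z": 20,"ax": 0,"ay": 0,"az": 0,"gripper": 0},
  {"x": 0,"y": 0,"z": 15,"ax": 0,"ay": 0,"az": 0,"gripper": 0},
  {"x": 0,"y": 0,"z": 0,"ax": 0,"ay": 0,"az": 0,"gripper": 0},
])

```text
clock: 33.5
position: [0.6022, -0.3839, 0.0411]
ee_rot: [0.727, 0.57, -0.301, 0.237]
ft_force: [-0.3, 0.3, 0.8]
grip_width: 1.001
grasp_force: 0.0
```

Run:
```python
from h import *
print(delta([.6044,-.3803,.031],lean(-13,-45)))
```

```text
(array([10. ,  1.2,  4.3]), array([-0.5,  0.1, -0.7]))
```

apply_moves([
  {"x": 9,"y": 1,"z": 4,"ax": 0,"ay": 0,"az": -0.6,"gripper": 0},
  {"x": 0,"y": 0,"z": 0,"ax": 0,"ay": 0,"az": 0,"gripper": 0.3},
  {"x": 0,"y": 0,"z": 0,"ax": 0,"ay": 0,"az": 0,"gripper": 1},
  {"x": 0,"y": 0,"z": 0,"ax": 0,"ay": 0,"az": 0,"gripper": 1},
  {"x": 0,"y": 0,"z": 0,"ax": 0,"ay": 0,"az": 0,"gripper": 1},
])

```text
clock: 33.92
position: [0.6078, -0.3752, 0.0332]
ee_rot: [0.722, 0.576, -0.3, 0.238]
ft_force: [0.2, -0.1, -2.2]
grip_width: 0.81
grasp_force: 58.4
```

apply_moves([
  {"x": 0,"y": 0,"z": 0,"ax": 0,"ay": 0,"az": 0,"gripper": 1},
  {"x": 0,"y": 0,"z": 0,"ax": 0,"ay": 0,"az": 0,"gripper": 1},
])

```text
clock: 34.08
position: [0.6072, -0.3759, 0.033]
ee_rot: [0.722, 0.576, -0.301, 0.237]
ft_force: [-0.1, 0.7, -2.6]
grip_width: 0.806
grasp_force: 58.4
```

apply_moves([
  {"x": -15,"y": 0,"z": -15,"ax": 0,"ay": 0,"az": 0,"gripper": 1},
  {"x": -20,"y": 0,"z": -20,"ax": 0,"ay": 0,"az": 0,"gripper": 1},
  {"x": -20,"y": 0,"z": -20,"ax": 0,"ay": 0,"az": 0,"gripper": 1},
  {"x": 0,"y": 0,"z": 0,"ax": 0,"ay": 7,"az": 0,"gripper": 1},
  {"x": 0,"y": 0,"z": 0,"ax": 0,"ay": 7,"az": 0,"gripper": 1},
])

```text
clock: 34.5
position: [0.61, -0.3729, 0.1122]
ee_rot: [0.753, 0.603, -0.207, 0.166]
ft_force: [-0.8, -1.0, -4.5]
grip_width: 0.806
grasp_force: 58.5
```

apply_moves([
  {"x": 0,"y": 0,"z": 0,"ax": 0,"ay": 7,"az": 0,"gripper": 1},
  {"x": 0,"y": 0,"z": 0,"ax": 0,"ay": 7,"az": 0,"gripper": 1},
  {"x": 0,"y": 0,"z": 0,"ax": 0,"ay": 7,"az": 0,"gripper": 1},
  {"x": 0,"y": 0,"z": 0,"ax": 0,"ay": 7,"az": 0,"gripper": 1},
  {"x": 0,"y": 0,"z": 0,"ax": 0,"ay": 7,"az": 0,"gripper": 1},
])

```text
clock: 34.92
position: [0.6078, -0.3766, 0.1126]
ee_rot: [0.782, 0.622, 0.029, -0.023]
ft_force: [-0.1, -0.4, -2.7]
grip_width: 0.811
grasp_force: 58.5
```

apply_moves([
  {"x": 0,"y": 0,"z": 0,"ax": 0,"ay": 7,"az": 0,"gripper": 1},
  {"x": 0,"y": 0,"z": 0,"ax": 0,"ay": 7,"az": 0,"gripper": 1},
  {"x": 0,"y": 0,"z": 0,"ax": 0,"ay": 7,"az": 0,"gripper": 1},
  {"x": 0,"y": 0,"z": 0,"ax": 0,"ay": 7,"az": 0,"gripper": 1},
  {"x": 0,"y": 0,"z": 0,"ax": 0,"ay": 7,"az": 0,"gripper": 1},
])

```text
clock: 35.33
position: [0.6069, -0.3778, 0.1117]
ee_rot: [0.738, 0.586, 0.262, -0.209]
ft_force: [0.8, 0.3, -2.4]
grip_width: 0.808
grasp_force: 58.6
```

apply_moves([
  {"x": 0,"y": 0,"z": 0,"ax": 0,"ay": 6,"az": 0,"gripper": 1},
  {"x": 0,"y": 0,"z": 0,"ax": 0,"ay": 0,"az": 0,"gripper": 1},
  {"x": 0,"y": 0,"z": 0,"ax": 0,"ay": 0,"az": 0,"gripper": 1},
])

```text
clock: 35.58
position: [0.6062, -0.3772, 0.1081]
ee_rot: [0.725, 0.574, 0.297, -0.24]
ft_force: [1.3, 1.4, -1.4]
grip_width: 0.807
grasp_force: 58.6
```

Run:
```python
from h import *
print(get_obs()["joint_pos"].round(2))
print(delta([.6044,-.3803,.036],lean(-13,45)))
```

```text
[ 1.02  1.   -0.51  0.97 -0.27  1.59  0.46]
(array([-53.3,  -0.6,  48.7]), array([-0.2,  0.2, -0.3]))
```

apply_moves([
  {"x": -18,"y": 0,"z": 18,"ax": 0,"ay": 0,"az": 0,"gripper": 1},
  {"x": -18,"y": 0,"z": 18,"ax": 0,"ay": 0,"az": 0,"gripper": 1},
  {"x": -14,"y": 0,"z": 14,"ax": 0,"ay": 0,"az": 0,"gripper": 1},
  {"x": 0,"y": 0,"z": 0,"ax": 0,"ay": 0,"az": 0,"gripper": 1},
  {"x": 0,"y": 0,"z": 0,"ax": 0,"ay": 0,"az": 0,"gripper": 1},
])

```text
clock: 36.0
position: [0.6075, -0.3749, 0.0403]
ee_rot: [0.723, 0.576, 0.297, -0.239]
ft_force: [1.0, 0.8, -0.8]
grip_width: 0.81
grasp_force: 58.5
```

apply_moves([
  {"x": -1.5,"y": 0,"z": 1.5,"ax": 0,"ay": 0,"az": 0,"gripper": 1},
  {"x": 0,"y": 0,"z": 0,"ax": 0,"ay": 0,"az": 0,"gripper": 1},
])

```text
clock: 36.17
position: [0.608, -0.3764, 0.0398]
ee_rot: [0.724, 0.576, 0.298, -0.238]
ft_force: [-0.1, 0.0, -2.7]
grip_width: 0.807
grasp_force: 58.5
```

apply_moves([
  {"x": -1,"y": 0,"z": 1,"ax": 0,"ay": 0,"az": 0,"gripper": 1},
  {"x": 0,"y": 0,"z": 0,"ax": 0,"ay": 0,"az": 0,"gripper": 1},
])

```text
clock: 36.33
position: [0.6074, -0.3764, 0.0372]
ee_rot: [0.724, 0.575, 0.298, -0.238]
ft_force: [0.2, 0.0, -2.3]
grip_width: 0.811
grasp_force: 58.5
```

apply_moves([
  {"x": -1,"y": 0,"z": 1,"ax": 0,"ay": 0,"az": 0,"gripper": 1},
  {"x": 0,"y": 0,"z": 0,"ax": 0,"ay": 0,"az": 0,"gripper": 1},
])

```text
clock: 36.5
position: [0.6071, -0.3762, 0.035]
ee_rot: [0.724, 0.575, 0.298, -0.239]
ft_force: [-0.8, 0.2, -1.9]
grip_width: 0.811
grasp_force: 58.5
```

apply_moves([
  {"x": -1,"y": 0,"z": 1,"ax": 0,"ay": 0,"az": 0,"gripper": 1},
  {"x": 0,"y": 0,"z": 0,"ax": 0,"ay": 0,"az": 0,"gripper": 1},
])

```text
clock: 36.67
position: [0.6072, -0.3762, 0.034]
ee_rot: [0.724, 0.575, 0.298, -0.239]
ft_force: [-1.0, -0.5, 2.6]
grip_width: 0.811
grasp_force: 58.9
```

apply_moves([
  {"x": -1,"y": 0,"z": 1,"ax": 0,"ay": 0,"az": 0,"gripper": 1},
  {"x": 0,"y": 0,"z": 0,"ax": 0,"ay": 0,"az": 0,"gripper": 1},
])

```text
clock: 36.83
position: [0.6072, -0.3763, 0.0339]
ee_rot: [0.723, 0.575, 0.299, -0.239]
ft_force: [-4.9, 0.2, 9.7]
grip_width: 0.806
grasp_force: 59.6
```

apply_moves([
  {"x": 0.5,"y": 0,"z": -0.5,"ax": 0,"ay": 0,"az": 0,"gripper": 0.5},
  {"x": 0,"y": 0,"z": 0,"ax": 0,"ay": 0,"az": 0,"gripper": 0},
  {"x": 0,"y": 0,"z": 0,"ax": 0,"ay": 0,"az": 0,"gripper": 0},
  {"x": 0,"y": 0,"z": -20,"ax": 0,"ay": 0,"az": 0,"gripper": 0},
  {"x": 0,"y": 0,"z": -40,"ax": 0,"ay": 0,"az": 0,"gripper": 0},
])

```text
clock: 37.25
position: [0.5977, -0.4127, 0.0724]
ee_rot: [0.722, 0.575, 0.298, -0.243]
ft_force: [0.9, 0.0, -0.4]
grip_width: 0.999
grasp_force: 0.0
```

apply_moves([
  {"x": 30,"y": 0,"z": -30,"ax": 0,"ay": 0,"az": 0,"gripper": 0},
  {"x": 30,"y": 0,"z": -20,"ax": 0,"ay": -7,"az": 0,"gripper": 0},
  {"x": 20,"y": 0,"z": -20,"ax": 0,"ay": -7,"az": 0,"gripper": 0},
  {"x": 0,"y": 0,"z": -30,"ax": 0,"ay": -7,"az": 0,"gripper": 0},
  {"x": 0,"y": 0,"z": -30,"ax": 0,"ay": -7,"az": 0,"gripper": 0},
])

```text
clock: 37.67
position: [0.5946, -0.4343, 0.2363]
ee_rot: [0.774, 0.616, 0.112, -0.09]
ft_force: [-0.2, 0.1, 0.6]
grip_width: 1.0
grasp_force: 0.0
```

apply_moves([
  {"x": 0,"y": 0,"z": -30,"ax": 0,"ay": -7,"az": 0,"gripper": 0},
  {"x": 0,"y": 0,"z": -20,"ax": 0,"ay": -7,"az": 0,"gripper": 0},
  {"x": 0,"y": 0,"z": 0,"ax": 0,"ay": -3,"az": 0,"gripper": 0},
  {"x": 0,"y": 0,"z": 0,"ax": 0,"ay": 0,"az": 0,"gripper": 0},
  {"x": 0,"y": 0,"z": 0,"ax": 0,"ay": 0,"az": 0,"gripper": 0},
])

```text
clock: 38.08
position: [0.5922, -0.4446, 0.2817]
ee_rot: [0.782, 0.623, -0.001, -0.002]
ft_force: [0.6, -0.5, 0.1]
grip_width: 1.002
grasp_force: 0.0
```

Run:
```python
from h import *
print(tool()[0].round(3),get_obs()["joint_pos"].round(2))
c=cam("wrist","w9")
for q in planters(c):print(*q)
print(delta([.608,-.3715,.02],down(-13)))
```

```text
[ 0.592 -0.445  0.282] [ 0.76  0.61 -0.32  1.    0.18  1.56  0.27]
[ 609.1 -373.5] [69.3 54.8] -12.9 [-4. -8.] [275. 120.]
[ 424.4 -229.4] [78.1 77.1] 29.0 [-189.  136.] [80. 30.]
(array([ 76.1,   1. , 260.6]), array([-0.3, -0. , -0. ]))
```

View pics/w9.png

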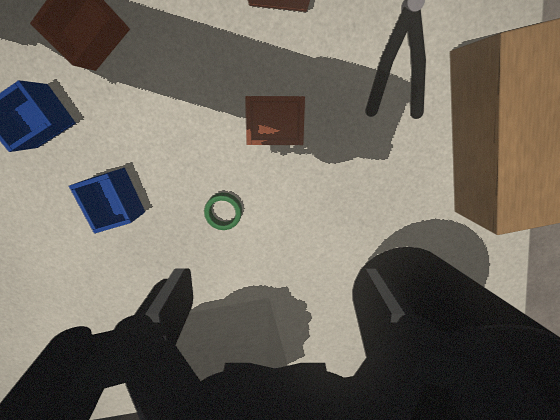

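B at (275,120) is now hollow up, measured at (609,-373) mm, 69x55, as it should be. Pick it vertically.

apply_moves([
  {"x": 37,"y": 1,"z": 20,"ax": 0,"ay": 0,"az": 0,"gripper": 0},
  {"x": 37,"y": 1,"z": 20,"ax": 0,"ay": 0,"az": 0,"gripper": 0},
  {"x": 0,"y": 0,"z": 41,"ax": 0,"ay": 0,"az": 0,"gripper": 0},
  {"x": 0,"y": 0,"z": 41,"ax": 0,"ay": 0,"az": 0,"gripper": 0},
  {"x": 0,"y": 0,"z": 40,"ax": 0,"ay": 0,"az": 0,"gripper": 0},
])

```text
clock: 38.55
position: [0.6083, -0.3756, 0.1168]
ee_rot: [0.783, 0.622, -0.002, -0.002]
ft_force: [0.9, -1.3, -0.4]
grip_width: 0.995
grasp_force: 0.0
```

apply_moves([
  {"x": 0,"y": 0,"z": 0,"ax": 0,"ay": 0,"az": 0,"gripper": 0},
  {"x": 0,"y": 0,"z": 0,"ax": 0,"ay": 0,"az": 0,"gripper": 0},
])

```text
clock: 38.72
position: [0.6073, -0.3757, 0.1172]
ee_rot: [0.783, 0.622, -0.003, -0.004]
ft_force: [1.6, 0.1, 1.7]
grip_width: 1.0
grasp_force: 0.0
```

Run:
```python
from h import *
print(tool()[0].round(3),delta([.609,-.3733,.02],down(-13)))
```

```text
[ 0.607 -0.376  0.117] (array([ 2.6,  2.1, 97.2]), array([-0.6, -0.1, -0.1]))
```

apply_moves([
  {"x": 2.5,"y": 2,"z": 25,"ax": -0.5,"ay": 0,"az": 0,"gripper": 0},
  {"x": 0,"y": 0,"z": 30,"ax": 0,"ay": 0,"az": 0,"gripper": 0},
  {"x": 0,"y": 0,"z": 25,"ax": 0,"ay": 0,"az": 0,"gripper": 0},
  {"x": 0,"y": 0,"z": 17,"ax": 0,"ay": 0,"az": 0,"gripper": 0},
  {"x": 0,"y": 0,"z": 0,"ax": 0,"ay": 0,"az": 0,"gripper": 0.2},
])

```text
clock: 39.13
position: [0.6114, -0.3738, 0.0219]
ee_rot: [0.783, 0.622, 0.001, 0.001]
ft_force: [-2.7, 0.4, -0.7]
grip_width: 0.882
grasp_force: 0.8
```

apply_moves([
  {"x": 0,"y": 0,"z": 0,"ax": 0,"ay": 0,"az": 0,"gripper": 1},
  {"x": 0,"y": 0,"z": 0,"ax": 0,"ay": 0,"az": 0,"gripper": 1},
  {"x": 0,"y": 0,"z": 0,"ax": 0,"ay": 0,"az": 0,"gripper": 1},
  {"x": 0,"y": 0,"z": 0,"ax": 0,"ay": 0,"az": 0,"gripper": 1},
  {"x": 0,"y": 0,"z": 0,"ax": 0,"ay": 0,"az": 0,"gripper": 1},
])

```text
clock: 39.55
position: [0.6129, -0.3736, 0.0245]
ee_rot: [0.783, 0.623, 0.001, 0.003]
ft_force: [-0.2, 0.8, -2.2]
grip_width: 0.816
grasp_force: 58.8
```

apply_moves([
  {"x": 0,"y": 0,"z": -20,"ax": 0,"ay": 0,"az": 0,"gripper": 1},
  {"x": 0,"y": 0,"z": -40,"ax": 0,"ay": 0,"az": 0,"gripper": 1},
  {"x": 0,"y": 0,"z": -40,"ax": 0,"ay": 0,"az": 0,"gripper": 1},
  {"x": 0,"y": 0,"z": -40,"ax": 0,"ay": 0,"az": 0,"gripper": 1},
  {"x": 0,"y": 0,"z": -40,"ax": 0,"ay": 0,"az": 0,"gripper": 1},
])

```text
clock: 39.97
position: [0.6114, -0.3725, 0.2059]
ee_rot: [0.782, 0.623, 0.001, 0.003]
ft_force: [1.3, -0.6, -2.5]
grip_width: 0.808
grasp_force: 58.8
```

Run:
```python
from h import *
print(W(-10,90,30),tool()[0].round(4),delta([*W(-10,90,30)[:2],.2],down(SAZ)),get_obs()["joint_pos"].round(2))
```

```text
[0.44855405 0.33190736 0.03      ] [ 0.6114 -0.3725  0.2059] (array([ 649.9, -316.8,    3. ]), array([  0.3,   0.1, -18.9])) [ 0.71  0.57 -0.35  1.22  0.19  1.37  0.15]
```

apply_moves([
  {"x": 0,"y": 0,"z": -15,"ax": 0,"ay": 0,"az": -6.3,"gripper": 1},
  {"x": 0,"y": 0,"z": -15,"ax": 0,"ay": 0,"az": -6.3,"gripper": 1},
  {"x": 0,"y": 0,"z": -10,"ax": 0,"ay": 0,"az": -6.3,"gripper": 1},
  {"x": 40,"y": -5,"z": 0,"ax": 0,"ay": 0,"az": 0,"gripper": 1},
  {"x": 40,"y": -5,"z": 0,"ax": 0,"ay": 0,"az": 0,"gripper": 1},
])

```text
clock: 40.38
position: [0.5927, -0.2955, 0.2433]
ee_rot: [0.671, 0.742, 0.001, 0.003]
ft_force: [1.2, 1.3, -1.9]
grip_width: 0.811
grasp_force: 58.9
```

apply_moves([
  {"x": 40,"y": -5,"z": 0,"ax": 0,"ay": 0,"az": 0,"gripper": 1},
  {"x": 40,"y": -5,"z": 0,"ax": 0,"ay": 0,"az": 0,"gripper": 1},
  {"x": 40,"y": -5,"z": 0,"ax": 0,"ay": 0,"az": 0,"gripper": 1},
  {"x": 40,"y": -5,"z": 0,"ax": 0,"ay": 0,"az": 0,"gripper": 1},
  {"x": 40,"y": -5,"z": 0,"ax": 0,"ay": 0,"az": 0,"gripper": 1},
])

```text
clock: 40.8
position: [0.5469, -0.0959, 0.2429]
ee_rot: [0.67, 0.743, 0.001, 0.003]
ft_force: [1.0, -0.1, -1.6]
grip_width: 0.813
grasp_force: 58.9
```

apply_moves([
  {"x": 40,"y": -5,"z": 0,"ax": 0,"ay": 0,"az": 0,"gripper": 1},
  {"x": 40,"y": -5,"z": 0,"ax": 0,"ay": 0,"az": 0,"gripper": 1},
  {"x": 40,"y": -5,"z": 0,"ax": 0,"ay": 0,"az": 0,"gripper": 1},
  {"x": 40,"y": -5,"z": 0,"ax": 0,"ay": 0,"az": 0,"gripper": 1},
  {"x": 40,"y": -5,"z": 0,"ax": 0,"ay": 0,"az": 0,"gripper": 1},
])

```text
clock: 41.22
position: [0.5014, 0.1004, 0.2422]
ee_rot: [0.67, 0.743, 0.001, 0.003]
ft_force: [2.1, 0.0, -2.1]
grip_width: 0.815
grasp_force: 58.9
```

apply_moves([
  {"x": 40,"y": -5,"z": 0,"ax": 0,"ay": 0,"az": 0,"gripper": 1},
  {"x": 40,"y": -5,"z": 0,"ax": 0,"ay": 0,"az": 0,"gripper": 1},
  {"x": 40,"y": -5,"z": 0,"ax": 0,"ay": 0,"az": 0,"gripper": 1},
  {"x": 0,"y": 0,"z": 0,"ax": 0,"ay": 0,"az": 0,"gripper": 1},
  {"x": 0,"y": 0,"z": 0,"ax": 0,"ay": 0,"az": 0,"gripper": 1},
])

```text
clock: 41.63
position: [0.4738, 0.2193, 0.2417]
ee_rot: [0.668, 0.744, 0.001, 0.003]
ft_force: [0.2, -0.7, -2.1]
grip_width: 0.811
grasp_force: 58.9
```

Run:
```python
from h import *
print(tool()[0].round(4),delta([*W(-10,90,30)[:2],.056],down(SAZ)),get_obs()["joint_pos"].round(2))
```

```text
[0.4738 0.2193 0.2417] (array([115.1, -13.8, 185.3]), array([0.3, 0.1, 0.3])) [ 0.2   0.18 -0.8   1.7   0.14  1.31 -0.51]
```

apply_moves([
  {"x": 38,"y": -5,"z": 0,"ax": 0,"ay": 0,"az": 0,"gripper": 1},
  {"x": 38,"y": -5,"z": 0,"ax": 0,"ay": 0,"az": 0,"gripper": 1},
  {"x": 39,"y": -4,"z": 0,"ax": 0,"ay": 0,"az": 0,"gripper": 1},
  {"x": 0,"y": 0,"z": 40,"ax": 0,"ay": 0,"az": 0,"gripper": 1},
  {"x": 0,"y": 0,"z": 40,"ax": 0,"ay": 0,"az": 0,"gripper": 1},
])

```text
clock: 42.05
position: [0.4501, 0.3319, 0.1618]
ee_rot: [0.669, 0.744, 0.003, 0.003]
ft_force: [1.8, -0.8, -3.0]
grip_width: 0.809
grasp_force: 59.2
```

apply_moves([
  {"x": 0,"y": 0,"z": 40,"ax": 0,"ay": 0,"az": 0,"gripper": 1},
  {"x": 0,"y": 0,"z": 35,"ax": 0,"ay": 0,"az": 0,"gripper": 1},
  {"x": 0,"y": 0,"z": 18,"ax": 0,"ay": 0,"az": 0,"gripper": 1},
  {"x": 0,"y": 0,"z": 0,"ax": 0,"ay": 0,"az": 0,"gripper": 1},
  {"x": 0,"y": 0,"z": 0,"ax": 0,"ay": 0,"az": 0,"gripper": 1},
])

```text
clock: 42.47
position: [0.4505, 0.3279, 0.0677]
ee_rot: [0.67, 0.742, 0.0, 0.003]
ft_force: [0.6, 0.7, -1.6]
grip_width: 0.81
grasp_force: 58.8
```

Run:
```python
from h import *
print(tool()[0].round(4),delta([*W(-10,90,30)[:2],.056],down(SAZ)),get_obs()["joint_pos"].round(2))
```

```text
[0.4505 0.3279 0.0677] (array([ 4.2, -1.5, 11.6]), array([ 0.2,  0.2, -0.1])) [-0.07  0.47 -0.78  1.8   0.38  1.03 -0.89]
```

apply_moves([
  {"x": 3,"y": 0,"z": 8,"ax": 0,"ay": 0,"az": 0,"gripper": 1},
  {"x": 0,"y": 0,"z": 2,"ax": 0,"ay": 0,"az": 0,"gripper": 1},
  {"x": 0,"y": 0,"z": 0,"ax": 0,"ay": 0,"az": 0,"gripper": 1},
])

```text
clock: 42.72
position: [0.4502, 0.3322, 0.0583]
ee_rot: [0.67, 0.743, 0.001, 0.003]
ft_force: [-0.5, 0.1, -2.3]
grip_width: 0.809
grasp_force: 58.9
```

apply_moves([
  {"x": 0,"y": 0,"z": 2,"ax": 0,"ay": 0,"az": 0,"gripper": 1},
  {"x": 0,"y": 0,"z": 0,"ax": 0,"ay": 0,"az": 0,"gripper": 1},
])

```text
clock: 42.88
position: [0.45, 0.3319, 0.056]
ee_rot: [0.67, 0.743, 0.001, 0.003]
ft_force: [-0.7, -0.0, -2.6]
grip_width: 0.812
grasp_force: 58.9
```

apply_moves([
  {"x": 0,"y": 0,"z": 1.5,"ax": 0,"ay": 0,"az": 0,"gripper": 1},
  {"x": 0,"y": 0,"z": 0,"ax": 0,"ay": 0,"az": 0,"gripper": 1},
])

```text
clock: 43.05
position: [0.4498, 0.3318, 0.0541]
ee_rot: [0.67, 0.743, 0.001, 0.003]
ft_force: [0.9, -0.5, -2.2]
grip_width: 0.815
grasp_force: 58.9
```

apply_moves([
  {"x": 0,"y": 0,"z": 1.5,"ax": 0,"ay": 0,"az": 0,"gripper": 1},
  {"x": 0,"y": 0,"z": 0,"ax": 0,"ay": 0,"az": 0,"gripper": 1},
])

```text
clock: 43.22
position: [0.4499, 0.3318, 0.0539]
ee_rot: [0.67, 0.743, 0.0, 0.003]
ft_force: [-5.7, -4.3, 15.2]
grip_width: 0.809
grasp_force: 60.9
```

apply_moves([
  {"x": 0,"y": 0,"z": 0,"ax": 0,"ay": 0,"az": 0,"gripper": 0.5},
  {"x": 0,"y": 0,"z": 0,"ax": 0,"ay": 0,"az": 0,"gripper": 0},
  {"x": 0,"y": 0,"z": 0,"ax": 0,"ay": 0,"az": 0,"gripper": 0},
  {"x": 0,"y": 0,"z": -20,"ax": 0,"ay": 0,"az": 0,"gripper": 0},
  {"x": 0,"y": 0,"z": -40,"ax": 0,"ay": 0,"az": 0,"gripper": 0},
])

```text
clock: 43.63
position: [0.4476, 0.3301, 0.1094]
ee_rot: [0.67, 0.743, -0.003, 0.002]
ft_force: [0.9, -0.7, 0.4]
grip_width: 0.999
grasp_force: 0.0
```

apply_moves([
  {"x": 0,"y": 0,"z": -40,"ax": 0,"ay": 0,"az": 0,"gripper": 0},
  {"x": 0,"y": 0,"z": -40,"ax": 0,"ay": 0,"az": 0,"gripper": 0},
  {"x": 0,"y": 0,"z": -40,"ax": 0,"ay": 0,"az": 0,"gripper": 0},
  {"x": -40,"y": 4,"z": -20,"ax": 0,"ay": 0,"az": 0,"gripper": 0},
  {"x": -40,"y": 4,"z": 0,"ax": 0,"ay": 0,"az": 0,"gripper": 0},
])

```text
clock: 44.05
position: [0.4648, 0.2598, 0.2565]
ee_rot: [0.667, 0.745, 0.005, 0.004]
ft_force: [2.6, 0.4, -0.2]
grip_width: 1.0
grasp_force: 0.0
```

apply_moves([
  {"x": -40,"y": 4,"z": 0,"ax": 0,"ay": 0,"az": 0,"gripper": 0},
  {"x": -40,"y": 4,"z": 0,"ax": 0,"ay": 0,"az": 0,"gripper": 0},
  {"x": -40,"y": 4,"z": 0,"ax": 0,"ay": 0,"az": 0,"gripper": 0},
  {"x": -40,"y": 4,"z": 0,"ax": 0,"ay": 0,"az": 0,"gripper": 0},
  {"x": -40,"y": 4,"z": 0,"ax": 0,"ay": 0,"az": 0,"gripper": 0},
])

```text
clock: 44.47
position: [0.505, 0.0576, 0.2525]
ee_rot: [0.67, 0.743, 0.001, 0.003]
ft_force: [1.6, -1.0, -0.2]
grip_width: 1.001
grasp_force: 0.0
```

apply_moves([
  {"x": -40,"y": 4,"z": 0,"ax": 0,"ay": 0,"az": 0,"gripper": 0},
  {"x": -40,"y": 4,"z": 0,"ax": 0,"ay": 0,"az": 0,"gripper": 0},
  {"x": -40,"y": 4,"z": 0,"ax": 0,"ay": 0,"az": 0,"gripper": 0},
  {"x": -40,"y": 4,"z": 0,"ax": 0,"ay": 0,"az": 0,"gripper": 0},
  {"x": -40,"y": 4,"z": 0,"ax": 0,"ay": 0,"az": 0,"gripper": 0},
])

```text
clock: 44.88
position: [0.5456, -0.1393, 0.2531]
ee_rot: [0.67, 0.743, 0.001, 0.003]
ft_force: [1.2, 0.9, -0.1]
grip_width: 1.001
grasp_force: 0.0
```

apply_moves([
  {"x": -40,"y": 4,"z": 0,"ax": 0,"ay": 0,"az": 6.5,"gripper": 0},
  {"x": -40,"y": 0,"z": 0,"ax": 0,"ay": 0,"az": 6.5,"gripper": 0},
  {"x": -30,"y": 0,"z": 0,"ax": 0,"ay": 0,"az": 6.5,"gripper": 0},
  {"x": 0,"y": 0,"z": 0,"ax": 0,"ay": 0,"az": 6.5,"gripper": 0},
  {"x": 0,"y": 0,"z": 0,"ax": 0,"ay": 0,"az": 0,"gripper": 0},
])

```text
clock: 45.3
position: [0.5489, -0.2488, 0.2527]
ee_rot: [0.822, 0.569, 0.001, 0.002]
ft_force: [-0.8, 0.7, -0.3]
grip_width: 1.0
grasp_force: 0.0
```

Run:
```python
from h import *
print(tool()[0].round(4),get_obs()["joint_pos"].round(2))
c=cam("wrist")
for q in planters(c):print(*q)
for n in("side","scene"):
  c=cam(n)
  for k in terra(c):
    q=onz(c,cen(k),.028)
    if .3<q[0]<.8 and -.5<q[1]<.6: print(n,q.round(3),cen(k).round(),onz(c,cen(k),.055).round(3))
```

```text
[ 0.5489 -0.2488  0.2527] [ 0.68  0.3  -0.42  1.5   0.13  1.36 -0.1 ]
[ 422.8 -219.2] [84.9 56.1] 29.2 [-156.  -47.] [166. 199.]
[ 647.2 -221.9] [74. 55.] -18.0 [ 68. -50.] [346. 133.]
side [ 0.415 -0.22   0.028] [303. 288.] [ 0.399 -0.236  0.055]
side [ 0.649 -0.221  0.028] [366. 242.] [ 0.626 -0.237  0.055]
side [0.47  0.37  0.028] [188. 174.] [0.452 0.336 0.055]
scene [0.42  0.328 0.028] [457. 282.] [0.449 0.333 0.055]
scene [ 0.638 -0.217  0.028] [196. 249.] [ 0.66  -0.195  0.055]
scene [ 0.415 -0.223  0.028] [250. 200.] [ 0.444 -0.2    0.055]
```

The disturbance has moved A to about (645,-221). Look straight down on it, and check the wooden spool's position.

apply_moves([
  {"x": -10,"y": 40,"z": 0,"ax": 0,"ay": 0,"az": 0,"gripper": 0},
  {"x": -11,"y": 40,"z": 0,"ax": 0,"ay": 0,"az": 0,"gripper": 0},
  {"x": 0,"y": 0,"z": 0,"ax": 0,"ay": 0,"az": 0,"gripper": 0},
  {"x": 0,"y": 0,"z": 0,"ax": 0,"ay": 0,"az": 0,"gripper": 0},
])

```text
clock: 45.78
position: [0.6185, -0.2931, 0.2513]
ee_rot: [0.818, 0.575, 0.001, 0.001]
ft_force: [-0.6, 0.4, 0.6]
grip_width: 0.998
grasp_force: 0.0
```

Run:
```python
from h import *
print(tool()[0].round(4),get_obs()["joint_pos"].round(2))
c=cam("wrist","w10")
for q in planters(c):print(*q)
a,b=cam("scene"),cam("side")
print("spool top",tri(a,(178,279),b,(376,211)), "bottom",onz(b,(376,226),0).round(3))
```

```text
[ 0.6185 -0.2931  0.2513] [ 0.64  0.49 -0.39  1.25  0.18  1.43 -0.08]
[ 426.8 -221.8] [89.7 64.4] 28.7 [-221.   -6.] [ 99. 184.]
[ 649.5 -223.1] [68.9 55.6] -17.8 [ 1. -7.] [277. 118.]
spool top (array([ 0.74815472, -0.17099448,  0.0471934 ]), np.float64(0.0003769213516976142)) bottom [ 0.743 -0.182  0.   ]
```

View pics/w10.png

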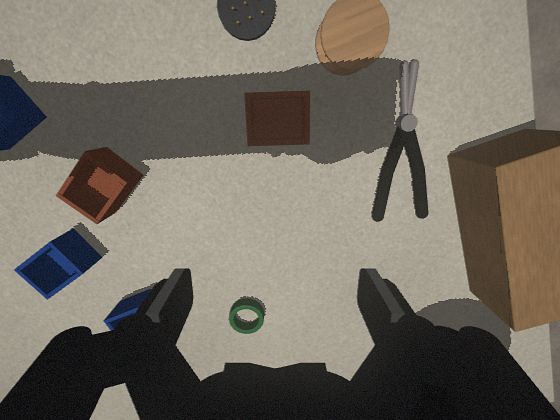

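A at (277,118) is still hollow up: rim and inner rectangle visible. Centre is (649.5,-223), yaw -18°, and the spool is 110 mm off, so it clears. Pick A.

Run:
```python
from h import *
print(delta([.6495,-.223,.022],down(-18)))
```

```text
(array([ 76. ,   5.1, 232.5]), array([ 0.4,  0. , -1.9]))
```

apply_moves([
  {"x": 38,"y": 3.5,"z": 20,"ax": 0,"ay": 0,"az": -1.9,"gripper": 0},
  {"x": 38,"y": 3,"z": 20,"ax": 0,"ay": 0,"az": 0,"gripper": 0},
  {"x": 0,"y": 0,"z": 40,"ax": 0,"ay": 0,"az": 0,"gripper": 0},
  {"x": 0,"y": 0,"z": 40,"ax": 0,"ay": 0,"az": 0,"gripper": 0},
  {"x": 0,"y": 0,"z": 20,"ax": 0,"ay": 0,"az": 0,"gripper": 0},
])

```text
clock: 46.35
position: [0.6461, -0.2244, 0.1117]
ee_rot: [0.809, 0.588, 0.0, 0.001]
ft_force: [-1.3, 0.2, -1.7]
grip_width: 1.0
grasp_force: 0.0
```

apply_moves([
  {"x": 0,"y": 0,"z": 0,"ax": 0,"ay": 0,"az": 0,"gripper": 0},
  {"x": 0,"y": 0,"z": 0,"ax": 0,"ay": 0,"az": 0,"gripper": 0},
])

```text
clock: 46.52
position: [0.6476, -0.2261, 0.1159]
ee_rot: [0.81, 0.587, 0.001, 0.003]
ft_force: [-0.2, -1.6, 1.5]
grip_width: 1.0
grasp_force: 0.0
```

Run:
```python
from h import *
print(tool()[0],delta([.6495,-.223,.022],down(-18)))
```

```text
[ 0.6476088  -0.22606631  0.11591783] (array([ 3.6,  0.3, 93.9]), array([ 0.3,  0.1, -0.1]))
```

apply_moves([
  {"x": 3,"y": 0.5,"z": 25,"ax": 0,"ay": 0,"az": 0,"gripper": 0},
  {"x": 0,"y": 0,"z": 30,"ax": 0,"ay": 0,"az": 0,"gripper": 0},
  {"x": 0,"y": 0,"z": 25,"ax": 0,"ay": 0,"az": 0,"gripper": 0},
  {"x": 0,"y": 0,"z": 14,"ax": 0,"ay": 0,"az": 0,"gripper": 0},
  {"x": 0,"y": 0,"z": 0,"ax": 0,"ay": 0,"az": 0,"gripper": 0.2},
])

```text
clock: 46.93
position: [0.6493, -0.224, 0.0202]
ee_rot: [0.81, 0.587, 0.001, 0.002]
ft_force: [-0.1, -0.6, 0.5]
grip_width: 0.887
grasp_force: 0.0
```

apply_moves([
  {"x": 0,"y": 0,"z": 0,"ax": 0,"ay": 0,"az": 0,"gripper": 1},
  {"x": 0,"y": 0,"z": 0,"ax": 0,"ay": 0,"az": 0,"gripper": 1},
  {"x": 0,"y": 0,"z": 0,"ax": 0,"ay": 0,"az": 0,"gripper": 1},
  {"x": 0,"y": 0,"z": 0,"ax": 0,"ay": 0,"az": 0,"gripper": 1},
  {"x": 0,"y": 0,"z": 0,"ax": 0,"ay": 0,"az": 0,"gripper": 1},
])

```text
clock: 47.35
position: [0.6505, -0.2244, 0.0221]
ee_rot: [0.81, 0.586, 0.002, 0.003]
ft_force: [-0.8, -0.0, 1.5]
grip_width: 0.812
grasp_force: 59.7
```

apply_moves([
  {"x": 0,"y": 0,"z": -20,"ax": 0,"ay": 0,"az": 0,"gripper": 1},
  {"x": 0,"y": 0,"z": -40,"ax": 0,"ay": 0,"az": 0,"gripper": 1},
  {"x": 0,"y": 0,"z": -40,"ax": 0,"ay": 0,"az": 0,"gripper": 1},
  {"x": 0,"y": 0,"z": -40,"ax": 0,"ay": 0,"az": 0,"gripper": 1},
  {"x": 0,"y": 0,"z": -40,"ax": 0,"ay": 0,"az": 0,"gripper": 1},
])

```text
clock: 47.77
position: [0.6488, -0.2235, 0.2032]
ee_rot: [0.81, 0.587, 0.001, 0.003]
ft_force: [0.9, -0.7, -3.1]
grip_width: 0.811
grasp_force: 58.8
```

apply_moves([
  {"x": 0,"y": -10,"z": -15,"ax": 0,"ay": 0,"az": -6,"gripper": 1},
  {"x": 0,"y": -10,"z": -15,"ax": 0,"ay": 0,"az": -6,"gripper": 1},
  {"x": 0,"y": -10,"z": -10,"ax": 0,"ay": 0,"az": -6,"gripper": 1},
  {"x": 0,"y": -10,"z": 0,"ax": 0,"ay": 0,"az": -6,"gripper": 1},
  {"x": 0,"y": 0,"z": 0,"ax": 0,"ay": 0,"az": 0,"gripper": 1},
])

```text
clock: 48.18
position: [0.6087, -0.2176, 0.2422]
ee_rot: [0.669, 0.744, 0.001, 0.004]
ft_force: [0.7, -0.6, -3.2]
grip_width: 0.813
grasp_force: 58.8
```

Run:
```python
from h import *
print(W(-10,0,30),tool()[0].round(4),delta([*W(-10,0,30)[:2],.24],down(SAZ)),get_obs()["joint_pos"].round(2))
```

```text
[0.45788608 0.24239249 0.03      ] [ 0.6087 -0.2176  0.2422] (array([ 473.4, -101.3,   -0.6]), array([0.3, 0.3, 0.1])) [ 0.64  0.42 -0.5   1.38  0.2   1.38  0.24]
```

apply_moves([
  {"x": 39.5,"y": -8.5,"z": 0,"ax": 0,"ay": 0,"az": 0,"gripper": 1},
  {"x": 39.5,"y": -8.5,"z": 0,"ax": 0,"ay": 0,"az": 0,"gripper": 1},
  {"x": 39.5,"y": -8.5,"z": 0,"ax": 0,"ay": 0,"az": 0,"gripper": 1},
  {"x": 39.5,"y": -8.5,"z": 0,"ax": 0,"ay": 0,"az": 0,"gripper": 1},
  {"x": 39.5,"y": -8.5,"z": 0,"ax": 0,"ay": 0,"az": 0,"gripper": 1},
])

```text
clock: 48.6
position: [0.5467, -0.0233, 0.2398]
ee_rot: [0.672, 0.741, 0.001, 0.003]
ft_force: [1.0, 0.6, -1.9]
grip_width: 0.812
grasp_force: 58.9
```

apply_moves([
  {"x": 39.5,"y": -8.5,"z": 0,"ax": 0,"ay": 0,"az": 0,"gripper": 1},
  {"x": 39.5,"y": -8.5,"z": 0,"ax": 0,"ay": 0,"az": 0,"gripper": 1},
  {"x": 39.5,"y": -8.5,"z": 0,"ax": 0,"ay": 0,"az": 0,"gripper": 1},
  {"x": 39.5,"y": -8.5,"z": 0,"ax": 0,"ay": 0,"az": 0,"gripper": 1},
  {"x": 39.5,"y": -8.5,"z": 0,"ax": 0,"ay": 0,"az": 0,"gripper": 1},
])

```text
clock: 49.02
position: [0.4843, 0.169, 0.2393]
ee_rot: [0.672, 0.741, 0.001, 0.003]
ft_force: [1.0, 0.5, -2.7]
grip_width: 0.808
grasp_force: 58.9
```

apply_moves([
  {"x": 39.5,"y": -8.5,"z": 0,"ax": 0,"ay": 0,"az": 0,"gripper": 1},
  {"x": 39,"y": -8,"z": 0,"ax": 0,"ay": 0,"az": 0,"gripper": 1},
  {"x": 0,"y": 0,"z": 40,"ax": 0,"ay": 0,"az": 0,"gripper": 1},
  {"x": 0,"y": 0,"z": 40,"ax": 0,"ay": 0,"az": 0,"gripper": 1},
  {"x": 0,"y": 0,"z": 35,"ax": 0,"ay": 0,"az": 0,"gripper": 1},
])

```text
clock: 49.43
position: [0.4608, 0.244, 0.1221]
ee_rot: [0.671, 0.741, 0.001, 0.003]
ft_force: [0.7, -1.0, -3.3]
grip_width: 0.807
grasp_force: 59.1
```

apply_moves([
  {"x": 0,"y": 0,"z": 0,"ax": 0,"ay": 0,"az": 0,"gripper": 1},
  {"x": 0,"y": 0,"z": 0,"ax": 0,"ay": 0,"az": 0,"gripper": 1},
])

```text
clock: 49.6
position: [0.4605, 0.2431, 0.1232]
ee_rot: [0.671, 0.742, -0.001, 0.002]
ft_force: [0.5, 0.3, -2.0]
grip_width: 0.811
grasp_force: 59.6
```

Run:
```python
from h import *
print(tool()[0].round(4),delta([*W(-10,0,30)[:2],.053],down(SAZ)),get_obs()["joint_pos"].round(2))
```

```text
[0.4605 0.2431 0.1232] (array([-0.2, -2.8, 70.2]), array([ 0.1,  0.2, -0.2])) [ 0.12  0.31 -0.79  1.84  0.25  1.09 -0.67]
```

apply_moves([
  {"x": 0,"y": -2,"z": 30,"ax": 0,"ay": 0,"az": 0,"gripper": 1},
  {"x": 0,"y": 0,"z": 25,"ax": 0,"ay": 0,"az": 0,"gripper": 1},
  {"x": 0,"y": 0,"z": 10,"ax": 0,"ay": 0,"az": 0,"gripper": 1},
  {"x": 0,"y": 0,"z": 0,"ax": 0,"ay": 0,"az": 0,"gripper": 1},
])

```text
clock: 49.93
position: [0.4598, 0.2427, 0.0589]
ee_rot: [0.671, 0.742, 0.0, 0.002]
ft_force: [0.2, -0.7, -3.3]
grip_width: 0.812
grasp_force: 59.7
```

apply_moves([
  {"x": 0,"y": 0,"z": 2.5,"ax": 0,"ay": 0,"az": 0,"gripper": 1},
  {"x": 0,"y": 0,"z": 0,"ax": 0,"ay": 0,"az": 0,"gripper": 1},
])

```text
clock: 50.1
position: [0.4609, 0.2435, 0.0582]
ee_rot: [0.671, 0.742, 0.002, 0.003]
ft_force: [0.1, -0.1, -2.5]
grip_width: 0.814
grasp_force: 59.8
```

apply_moves([
  {"x": 0,"y": 0,"z": 2,"ax": 0,"ay": 0,"az": 0,"gripper": 1},
  {"x": 0,"y": 0,"z": 0,"ax": 0,"ay": 0,"az": 0,"gripper": 1},
])

```text
clock: 50.27
position: [0.4603, 0.2431, 0.0552]
ee_rot: [0.67, 0.742, 0.001, 0.003]
ft_force: [0.3, 0.2, -2.8]
grip_width: 0.807
grasp_force: 59.8
```

apply_moves([
  {"x": 0,"y": 0,"z": 1.5,"ax": 0,"ay": 0,"az": 0,"gripper": 1},
  {"x": 0,"y": 0,"z": 0,"ax": 0,"ay": 0,"az": 0,"gripper": 1},
])

```text
clock: 50.43
position: [0.4597, 0.2428, 0.0529]
ee_rot: [0.67, 0.742, 0.001, 0.003]
ft_force: [-0.2, -0.3, -3.1]
grip_width: 0.814
grasp_force: 59.8
```

apply_moves([
  {"x": 0,"y": 0,"z": 1,"ax": 0,"ay": 0,"az": 0,"gripper": 1},
  {"x": 0,"y": 0,"z": 0,"ax": 0,"ay": 0,"az": 0,"gripper": 1},
])

```text
clock: 50.6
position: [0.4598, 0.2429, 0.0521]
ee_rot: [0.67, 0.742, 0.001, 0.003]
ft_force: [-1.0, -0.6, 1.6]
grip_width: 0.81
grasp_force: 60.4
```

apply_moves([
  {"x": 0,"y": 0,"z": 1,"ax": 0,"ay": 0,"az": 0,"gripper": 1},
  {"x": 0,"y": 0,"z": 0,"ax": 0,"ay": 0,"az": 0,"gripper": 1},
])

```text
clock: 50.77
position: [0.4598, 0.2429, 0.0519]
ee_rot: [0.67, 0.742, 0.0, 0.003]
ft_force: [-6.2, -4.5, 15.9]
grip_width: 0.814
grasp_force: 62.1
```

apply_moves([
  {"x": 0,"y": 0,"z": -0.5,"ax": 0,"ay": 0,"az": 0,"gripper": 0.5},
  {"x": 0,"y": 0,"z": 0,"ax": 0,"ay": 0,"az": 0,"gripper": 0},
  {"x": 0,"y": 0,"z": 0,"ax": 0,"ay": 0,"az": 0,"gripper": 0},
  {"x": 0,"y": 0,"z": -20,"ax": 0,"ay": 0,"az": 0,"gripper": 0},
  {"x": 0,"y": 0,"z": -40,"ax": 0,"ay": 0,"az": 0,"gripper": 0},
])

```text
clock: 51.18
position: [0.4571, 0.2416, 0.1082]
ee_rot: [0.67, 0.742, -0.002, 0.001]
ft_force: [1.3, 0.3, -0.4]
grip_width: 1.001
grasp_force: 0.0
```

apply_moves([
  {"x": 0,"y": 0,"z": -40,"ax": 0,"ay": 0,"az": 0,"gripper": 0},
  {"x": 0,"y": 0,"z": -40,"ax": 0,"ay": 0,"az": 0,"gripper": 0},
  {"x": 0,"y": 0,"z": -40,"ax": 0,"ay": 0,"az": 0,"gripper": 0},
  {"x": -39,"y": 0,"z": -15,"ax": 0,"ay": 0,"az": 0,"gripper": 0},
  {"x": -39,"y": 0,"z": 0,"ax": 0,"ay": 0,"az": 0,"gripper": 0},
])

```text
clock: 51.6
position: [0.4677, 0.1682, 0.2509]
ee_rot: [0.668, 0.744, 0.004, 0.004]
ft_force: [2.1, -0.5, -1.0]
grip_width: 1.0
grasp_force: 0.0
```

apply_moves([
  {"x": -39,"y": 0,"z": 0,"ax": 0,"ay": 0,"az": 0,"gripper": 0},
  {"x": -39,"y": 0,"z": 0,"ax": 0,"ay": 0,"az": 0,"gripper": 0},
  {"x": -39,"y": 0,"z": 0,"ax": 0,"ay": 0,"az": 0,"gripper": 0},
  {"x": -39,"y": 0,"z": 0,"ax": 0,"ay": 0,"az": 0,"gripper": 0},
  {"x": -39,"y": 0,"z": 0,"ax": 0,"ay": 0,"az": 0,"gripper": 0},
])

```text
clock: 52.02
position: [0.4862, -0.03, 0.2473]
ee_rot: [0.67, 0.742, 0.001, 0.003]
ft_force: [1.8, -0.2, 0.9]
grip_width: 1.001
grasp_force: 0.0
```

apply_moves([
  {"x": -38,"y": -16,"z": 0,"ax": 0,"ay": 0,"az": 0,"gripper": 0},
  {"x": -38,"y": -16,"z": 0,"ax": 0,"ay": 0,"az": 0,"gripper": 0},
  {"x": -38,"y": -16,"z": 0,"ax": 0,"ay": 0,"az": 0,"gripper": 0},
  {"x": -38,"y": -16,"z": 0,"ax": 0,"ay": 0,"az": 0,"gripper": 0},
  {"x": -38,"y": -16,"z": 0,"ax": 0,"ay": 0,"az": 0,"gripper": 0},
])

```text
clock: 52.43
position: [0.4251, -0.2271, 0.2475]
ee_rot: [0.67, 0.742, 0.001, 0.003]
ft_force: [1.8, -0.5, 0.2]
grip_width: 0.999
grasp_force: 0.0
```

apply_moves([
  {"x": -38,"y": -14,"z": 0,"ax": 0,"ay": 0,"az": 0,"gripper": 0},
  {"x": -38,"y": 0,"z": 0,"ax": 0,"ay": 0,"az": 0,"gripper": 0},
  {"x": 0,"y": 0,"z": 0,"ax": 0,"ay": 0,"az": 0,"gripper": 0},
  {"x": 0,"y": 0,"z": 0,"ax": 0,"ay": 0,"az": 0,"gripper": 0},
])

```text
clock: 52.77
position: [0.4192, -0.3042, 0.2469]
ee_rot: [0.672, 0.741, 0.001, 0.002]
ft_force: [-0.1, 0.3, 0.9]
grip_width: 1.0
grasp_force: 0.0
```

Run:
```python
from h import *
print(tool()[0].round(4),get_obs()["joint_pos"].round(2))
c=cam("wrist","w11")
for q in planters(c):print(*q)
h=cv2.cvtColor(c["color"],cv2.COLOR_RGB2HSV)
m=((h[...,0]>105)&(h[...,0]<130)&(h[...,1]>110)).astype(np.uint8)
for k in cv2.findContours(m,cv2.RETR_EXTERNAL,cv2.CHAIN_APPROX_NONE)[0]:
    if cv2.contourArea(k)>400:
        P=np.array([onz(c,q,.04)[:2] for q in k[:,0]])*1000; print("blue",[[float(v) for v in np.round(t)] if not np.isscalar(t) else round(t) for t in cv2.minAreaRect(P.astype(np.float32))])
for n in("side","scene"):
  cc=cam(n)
  for k in terra(cc):
    q=onz(cc,cen(k),.055)
    if .3<q[0]<.8 and .1<q[1]<.6: print(n,q.round(3))
```

```text
[ 0.4192 -0.3042  0.2469] [ 0.84  0.11 -0.33  1.72  0.04  1.31  0.61]
[ 415.9 -222.3] [69.3 55.1] 29.2 [4. 0.] [277. 111.]
blue [[361.0, -428.0], [58.0, 76.0], 4]
blue [[307.0, -299.0], [81.0, 59.0], 16]
blue [[347.0, -135.0], [74.0, 22.0], 6]
side [0.457 0.29  0.055]
scene [0.449 0.333 0.055]
scene [0.461 0.243 0.055]
```

C is at (416,-222), 69x55, long side at 29°. The blue ones are clear of the fingers. Turn 23° and approach.

apply_moves([
  {"x": 0,"y": 0,"z": 20,"ax": 0,"ay": 0,"az": -6,"gripper": 0},
  {"x": 0,"y": 0,"z": 20,"ax": 0,"ay": 0,"az": -6,"gripper": 0},
  {"x": 0,"y": 0,"z": 20,"ax": 0,"ay": 0,"az": -6,"gripper": 0},
  {"x": 0,"y": 0,"z": 20,"ax": 0,"ay": 0,"az": -5.5,"gripper": 0},
  {"x": 0,"y": 0,"z": 0,"ax": 0,"ay": 0,"az": 0,"gripper": 0},
])

```text
clock: 53.33
position: [0.4189, -0.3002, 0.1642]
ee_rot: [0.502, 0.865, 0.0, 0.0]
ft_force: [-0.1, 0.3, -1.2]
grip_width: 1.003
grasp_force: 0.0
```

Run:
```python
from h import *
print(tool()[0].round(4),get_obs()["joint_pos"].round(2),delta([.416,-.2223,.022],down(29.2)))
```

```text
[ 0.4189 -0.3002  0.1642] [ 0.86  0.17 -0.36  1.83  0.07  1.14  1.  ] (array([ 69.1,  35.9, 142.2]), array([ 0.1, -0. ,  0.5]))
```

apply_moves([
  {"x": 23,"y": 12,"z": 0,"ax": 0,"ay": 0,"az": 0.5,"gripper": 0},
  {"x": 23,"y": 12,"z": 10,"ax": 0,"ay": 0,"az": 0,"gripper": 0},
  {"x": 23,"y": 12,"z": 10,"ax": 0,"ay": 0,"az": 0,"gripper": 0},
  {"x": 0,"y": 0,"z": 20,"ax": 0,"ay": 0,"az": 0,"gripper": 0},
  {"x": 0,"y": 0,"z": 0,"ax": 0,"ay": 0,"az": 0,"gripper": 0},
])

```text
clock: 53.75
position: [0.4178, -0.2224, 0.126]
ee_rot: [0.509, 0.861, -0.0, 0.002]
ft_force: [-2.3, -0.7, -0.1]
grip_width: 1.003
grasp_force: 0.0
```

apply_moves([
  {"x": 0,"y": 0,"z": 0,"ax": 0,"ay": 0,"az": 0,"gripper": 0},
])

```text
clock: 53.83
position: [0.4184, -0.2245, 0.128]
ee_rot: [0.509, 0.861, -0.0, 0.003]
ft_force: [-0.5, -1.0, 0.8]
grip_width: 0.998
grasp_force: 0.0
```

Run:
```python
from h import *
print(tool()[0].round(4),get_obs()["joint_pos"].round(2),delta([.416,-.2223,.022],down(29.2)))
```

```text
[ 0.4184 -0.2245  0.128 ] [ 0.79  0.13 -0.41  1.97  0.06  1.05  0.85] (array([  3.6,  -1.4, 106. ]), array([ 0.1,  0.3, -0.4]))
```

apply_moves([
  {"x": 3,"y": -1,"z": 35,"ax": 0,"ay": 0,"az": 0,"gripper": 0},
  {"x": 0,"y": 0,"z": 30,"ax": 0,"ay": 0,"az": 0,"gripper": 0},
  {"x": 0,"y": 0,"z": 25,"ax": 0,"ay": 0,"az": 0,"gripper": 0},
  {"x": 0,"y": 0,"z": 14,"ax": 0,"ay": 0,"az": 0,"gripper": 0},
  {"x": 0,"y": 0,"z": 0,"ax": 0,"ay": 0,"az": 0,"gripper": 0.2},
])

```text
clock: 54.25
position: [0.4156, -0.2232, 0.0219]
ee_rot: [0.51, 0.86, 0.0, 0.001]
ft_force: [-1.0, -0.5, 0.0]
grip_width: 0.883
grasp_force: 0.0
```

apply_moves([
  {"x": 0,"y": 0,"z": 0,"ax": 0,"ay": 0,"az": 0,"gripper": 1},
  {"x": 0,"y": 0,"z": 0,"ax": 0,"ay": 0,"az": 0,"gripper": 1},
  {"x": 0,"y": 0,"z": 0,"ax": 0,"ay": 0,"az": 0,"gripper": 1},
  {"x": 0,"y": 0,"z": 0,"ax": 0,"ay": 0,"az": 0,"gripper": 1},
  {"x": 0,"y": 0,"z": 0,"ax": 0,"ay": 0,"az": 0,"gripper": 1},
])

```text
clock: 54.67
position: [0.417, -0.2233, 0.0241]
ee_rot: [0.509, 0.861, 0.0, 0.003]
ft_force: [0.5, 0.4, -1.2]
grip_width: 0.81
grasp_force: 58.1
```

apply_moves([
  {"x": 0,"y": 0,"z": -20,"ax": 0,"ay": 0,"az": 0,"gripper": 1},
  {"x": 0,"y": 0,"z": -40,"ax": 0,"ay": 0,"az": 0,"gripper": 1},
  {"x": 0,"y": 0,"z": -40,"ax": 0,"ay": 0,"az": 0,"gripper": 1},
  {"x": 0,"y": 0,"z": -40,"ax": 0,"ay": 0,"az": 0,"gripper": 1},
  {"x": 0,"y": 0,"z": -40,"ax": 0,"ay": 0,"az": 0,"gripper": 1},
])

```text
clock: 55.08
position: [0.4153, -0.2221, 0.2056]
ee_rot: [0.509, 0.861, 0.0, 0.003]
ft_force: [1.2, -0.7, -2.0]
grip_width: 0.814
grasp_force: 58.1
```

apply_moves([
  {"x": 0,"y": 0,"z": -15,"ax": 0,"ay": 0,"az": 6,"gripper": 1},
  {"x": 0,"y": 0,"z": -15,"ax": 0,"ay": 0,"az": 6,"gripper": 1},
  {"x": 0,"y": 0,"z": -10,"ax": 0,"ay": 0,"az": 6,"gripper": 1},
  {"x": 0,"y": 0,"z": 0,"ax": 0,"ay": 0,"az": 5.3,"gripper": 1},
  {"x": 0,"y": 0,"z": 0,"ax": 0,"ay": 0,"az": 0,"gripper": 1},
])

```text
clock: 55.5
position: [0.4157, -0.2224, 0.2442]
ee_rot: [0.674, 0.739, 0.001, 0.004]
ft_force: [-0.1, 0.0, -2.0]
grip_width: 0.808
grasp_force: 58.4
```

Run:
```python
from h import *
print(W(-10,-90,30),tool()[0].round(4),delta([*W(-10,-90,30)[:2],.24],down(SAZ)),get_obs()["joint_pos"].round(2))
```

```text
[0.4672181  0.15287761 0.03      ] [ 0.4157 -0.2224  0.2442] (array([369. ,  85.7,   3.2]), array([ 0.3,  0.2, -0.7])) [ 0.81  0.01 -0.41  1.83  0.    1.29  0.49]
```

apply_moves([
  {"x": 37,"y": 17,"z": 0,"ax": 0,"ay": 0,"az": -0.7,"gripper": 1},
  {"x": 37,"y": 17,"z": 0,"ax": 0,"ay": 0,"az": 0,"gripper": 1},
  {"x": 37,"y": 17,"z": 0,"ax": 0,"ay": 0,"az": 0,"gripper": 1},
  {"x": 37,"y": 17,"z": 0,"ax": 0,"ay": 0,"az": 0,"gripper": 1},
  {"x": 37,"y": 17,"z": 0,"ax": 0,"ay": 0,"az": 0,"gripper": 1},
])

```text
clock: 55.92
position: [0.4804, -0.0275, 0.243]
ee_rot: [0.667, 0.745, 0.0, 0.003]
ft_force: [0.5, 0.0, -2.0]
grip_width: 0.812
grasp_force: 58.4
```

apply_moves([
  {"x": 37,"y": 0,"z": 0,"ax": 0,"ay": 0,"az": 0,"gripper": 1},
  {"x": 37,"y": 0,"z": 0,"ax": 0,"ay": 0,"az": 0,"gripper": 1},
  {"x": 37,"y": 0,"z": 0,"ax": 0,"ay": 0,"az": 0,"gripper": 1},
  {"x": 37,"y": 0,"z": 0,"ax": 0,"ay": 0,"az": 0,"gripper": 1},
  {"x": 36,"y": 0,"z": 0,"ax": 0,"ay": 0,"az": 0,"gripper": 1},
])

```text
clock: 56.33
position: [0.4597, 0.1553, 0.2424]
ee_rot: [0.666, 0.746, 0.0, 0.003]
ft_force: [1.3, 0.7, -1.7]
grip_width: 0.812
grasp_force: 58.4
```

apply_moves([
  {"x": 0,"y": 0,"z": 40,"ax": 0,"ay": 0,"az": 0,"gripper": 1},
  {"x": 0,"y": 0,"z": 40,"ax": 0,"ay": 0,"az": 0,"gripper": 1},
  {"x": 0,"y": 0,"z": 35,"ax": 0,"ay": 0,"az": 0,"gripper": 1},
  {"x": 0,"y": 0,"z": 0,"ax": 0,"ay": 0,"az": 0,"gripper": 1},
  {"x": 0,"y": 0,"z": 0,"ax": 0,"ay": 0,"az": 0,"gripper": 1},
])

```text
clock: 56.75
position: [0.46, 0.1531, 0.1269]
ee_rot: [0.667, 0.745, -0.001, 0.001]
ft_force: [0.3, 0.3, -0.3]
grip_width: 0.811
grasp_force: 58.5
```

Run:
```python
from h import *
print(tool()[0].round(4),delta([*W(-10,-90,30)[:2],.055],down(SAZ)),get_obs()["joint_pos"].round(2))
```

```text
[0.46   0.1531 0.1269] (array([-0.8,  7.1, 71.9]), array([0.1, 0.2, 0.4])) [ 0.32  0.21 -0.8   1.93  0.18  1.07 -0.44]
```

apply_moves([
  {"x": 0,"y": 6,"z": 30,"ax": 0,"ay": 0,"az": 0,"gripper": 1},
  {"x": 0,"y": 0,"z": 25,"ax": 0,"ay": 0,"az": 0,"gripper": 1},
  {"x": 0,"y": 0,"z": 12,"ax": 0,"ay": 0,"az": 0,"gripper": 1},
  {"x": 0,"y": 0,"z": 0,"ax": 0,"ay": 0,"az": 0,"gripper": 1},
])

```text
clock: 57.08
position: [0.4672, 0.1533, 0.0603]
ee_rot: [0.668, 0.745, 0.0, 0.002]
ft_force: [-1.1, -0.9, -1.3]
grip_width: 0.81
grasp_force: 58.8
```

apply_moves([
  {"x": 0,"y": 0,"z": 2.5,"ax": 0,"ay": 0,"az": 0,"gripper": 1},
  {"x": 0,"y": 0,"z": 0,"ax": 0,"ay": 0,"az": 0,"gripper": 1},
])

```text
clock: 57.25
position: [0.4685, 0.154, 0.0597]
ee_rot: [0.668, 0.744, 0.002, 0.003]
ft_force: [-0.1, 0.2, -1.7]
grip_width: 0.811
grasp_force: 58.8
```

apply_moves([
  {"x": 0,"y": 0,"z": 2,"ax": 0,"ay": 0,"az": 0,"gripper": 1},
  {"x": 0,"y": 0,"z": 0,"ax": 0,"ay": 0,"az": 0,"gripper": 1},
])

```text
clock: 57.42
position: [0.4681, 0.1538, 0.057]
ee_rot: [0.668, 0.744, 0.001, 0.003]
ft_force: [0.0, 0.1, -1.9]
grip_width: 0.809
grasp_force: 58.8
```

apply_moves([
  {"x": 0,"y": 0,"z": 1,"ax": 0,"ay": 0,"az": 0,"gripper": 1},
  {"x": 0,"y": 0,"z": 0,"ax": 0,"ay": 0,"az": 0,"gripper": 1},
])

```text
clock: 57.58
position: [0.4676, 0.1537, 0.0553]
ee_rot: [0.668, 0.744, 0.001, 0.003]
ft_force: [-0.2, 0.2, -2.1]
grip_width: 0.81
grasp_force: 58.8
```

apply_moves([
  {"x": 0,"y": 0,"z": 1.5,"ax": 0,"ay": 0,"az": 0,"gripper": 1},
  {"x": 0,"y": 0,"z": 0,"ax": 0,"ay": 0,"az": 0,"gripper": 1},
])

```text
clock: 57.75
position: [0.4676, 0.1537, 0.0536]
ee_rot: [0.668, 0.744, 0.001, 0.003]
ft_force: [0.0, -0.0, 0.8]
grip_width: 0.809
grasp_force: 58.9
```

apply_moves([
  {"x": 0,"y": 0,"z": 1,"ax": 0,"ay": 0,"az": 0,"gripper": 1},
  {"x": 0,"y": 0,"z": 0,"ax": 0,"ay": 0,"az": 0,"gripper": 1},
])

```text
clock: 57.92
position: [0.4677, 0.1537, 0.0536]
ee_rot: [0.668, 0.744, 0.0, 0.003]
ft_force: [-4.8, -2.7, 16.1]
grip_width: 0.811
grasp_force: 60.8
```

apply_moves([
  {"x": 0,"y": 0,"z": -0.5,"ax": 0,"ay": 0,"az": 0,"gripper": 0.5},
  {"x": 0,"y": 0,"z": 0,"ax": 0,"ay": 0,"az": 0,"gripper": 0},
  {"x": 0,"y": 0,"z": 0,"ax": 0,"ay": 0,"az": 0,"gripper": 0},
  {"x": 0,"y": 0,"z": -20,"ax": 0,"ay": 0,"az": 0,"gripper": 0},
  {"x": 0,"y": 0,"z": -40,"ax": 0,"ay": 0,"az": 0,"gripper": 0},
])

```text
clock: 58.33
position: [0.4645, 0.1529, 0.1101]
ee_rot: [0.668, 0.744, -0.002, 0.0]
ft_force: [1.6, -0.3, 0.8]
grip_width: 1.001
grasp_force: 0.0
```

apply_moves([
  {"x": 0,"y": 0,"z": -40,"ax": 0,"ay": 0,"az": 0,"gripper": 0},
  {"x": 0,"y": 0,"z": -40,"ax": 0,"ay": 0,"az": 0,"gripper": 0},
  {"x": 0,"y": 0,"z": -40,"ax": 0,"ay": 0,"az": 0,"gripper": 0},
  {"x": 0,"y": 0,"z": -40,"ax": 0,"ay": 0,"az": 0,"gripper": 0},
  {"x": 0,"y": 0,"z": -40,"ax": 0,"ay": 0,"az": 0,"gripper": 0},
])

```text
clock: 58.75
position: [0.4657, 0.1544, 0.3151]
ee_rot: [0.668, 0.744, 0.001, 0.003]
ft_force: [0.1, -0.4, 0.8]
grip_width: 1.005
grasp_force: 0.0
```

apply_moves([
  {"x": 0,"y": 0,"z": -20,"ax": 0,"ay": 0,"az": -7,"gripper": 0},
  {"x": 0,"y": 0,"z": 0,"ax": 0,"ay": 0,"az": -7,"gripper": 0},
  {"x": 0,"y": 0,"z": 0,"ax": 0,"ay": 0,"az": -7,"gripper": 0},
  {"x": 0,"y": 0,"z": 0,"ax": 0,"ay": 0,"az": -7,"gripper": 0},
  {"x": 0,"y": 0,"z": 0,"ax": 0,"ay": 0,"az": -7,"gripper": 0},
])

```text
clock: 59.17
position: [0.4661, 0.1544, 0.3329]
ee_rot: [0.41, 0.912, -0.0, 0.003]
ft_force: [-0.2, 0.3, -0.4]
grip_width: 0.993
grasp_force: 0.0
```

apply_moves([
  {"x": 0,"y": 0,"z": 0,"ax": 0,"ay": 0,"az": -7,"gripper": 0},
  {"x": 0,"y": 0,"z": 0,"ax": 0,"ay": 0,"az": -7,"gripper": 0},
  {"x": 0,"y": 0,"z": 0,"ax": 0,"ay": 0,"az": -7,"gripper": 0},
  {"x": 0,"y": 0,"z": 0,"ax": 0,"ay": 0,"az": -7,"gripper": 0},
  {"x": 0,"y": 0,"z": 0,"ax": 0,"ay": 0,"az": -7,"gripper": 0},
])

```text
clock: 59.58
position: [0.4661, 0.1545, 0.3328]
ee_rot: [0.117, 0.993, -0.001, 0.002]
ft_force: [-0.1, -0.5, 1.6]
grip_width: 0.998
grasp_force: 0.0
```

apply_moves([
  {"x": 0,"y": 0,"z": 0,"ax": 0,"ay": 0,"az": -7,"gripper": 0},
  {"x": 0,"y": 0,"z": 0,"ax": 0,"ay": 0,"az": -7,"gripper": 0},
  {"x": 0,"y": 0,"z": 0,"ax": 0,"ay": 0,"az": -6,"gripper": 0},
  {"x": 0,"y": 0,"z": 0,"ax": 0,"ay": 0,"az": 0,"gripper": 0},
  {"x": 0,"y": 0,"z": 0,"ax": 0,"ay": 0,"az": 0,"gripper": 0},
])

```text
clock: 60.0
position: [0.4661, 0.1544, 0.3329]
ee_rot: [-0.053, 0.999, -0.001, 0.002]
ft_force: [0.3, -0.8, 0.1]
grip_width: 1.0
grasp_force: 0.0
```

Run:
```python
from h import *
print(tool()[0].round(4),get_obs()["joint_pos"].round(2),delta([.6125,.3415,.30],down(SAZ+90)))
c=cam("wrist","w12")
for q in planters(c,z=.08):
    d=q[0]/1000-S[:2];print(*q,"scale xy",np.round([np.cos(S[2])*d[0]+np.sin(S[2])*d[1],-np.sin(S[2])*d[0]+np.cos(S[2])*d[1]],3))
```

```text
[0.4661 0.1544 0.3329] [ 0.43  0.05 -0.87  1.62  0.04  1.49  1.24] (array([-165.1,  170.8,   33.1]), array([-0.2,  0.3,  0.1]))
[449.3 323. ] [73.7 70.7] 6.1 [ 65. 178.] [403. 176.] scale xy [-0.01   0.081]
[458.2 239.6] [73.7 61.6] 6.1 [74. 95.] [340. 176.] scale xy [-0.01  -0.003]
[465.9 154.8] [73.6 55.1] 6.1 [82. 10.] [277. 175.] scale xy [-0.011 -0.088]
```

All three sit on the plate at scale x = -10 and y = +86, -1 and -89 mm (parallax-corrected), right way up. Now to the lever.

apply_moves([
  {"x": -33,"y": 24,"z": 0,"ax": 0,"ay": 0,"az": 0,"gripper": 0},
  {"x": -33,"y": 24,"z": 0,"ax": 0,"ay": 0,"az": 0,"gripper": 0},
  {"x": -33,"y": 24,"z": 0,"ax": 0,"ay": 0,"az": 0,"gripper": 0},
  {"x": -33,"y": 24,"z": 0,"ax": 0,"ay": 0,"az": 0,"gripper": 0},
  {"x": -33,"y": 25,"z": 0,"ax": 0,"ay": 0,"az": 0,"gripper": 0},
])

```text
clock: 60.47
position: [0.6188, 0.2931, 0.3323]
ee_rot: [-0.051, 0.999, -0.002, 0.002]
ft_force: [1.0, -0.8, 2.4]
grip_width: 1.003
grasp_force: 0.0
```

apply_moves([
  {"x": 0,"y": 25,"z": 0,"ax": 0,"ay": 0,"az": 0,"gripper": 0},
  {"x": 0,"y": 25,"z": 20,"ax": 0,"ay": 0,"az": 0,"gripper": 0},
  {"x": 0,"y": 0,"z": 13,"ax": 0,"ay": 0,"az": 0,"gripper": 0},
  {"x": 0,"y": 0,"z": 0,"ax": 0,"ay": 0,"az": 0,"gripper": 0},
  {"x": 0,"y": 0,"z": 0,"ax": 0,"ay": 0,"az": 0,"gripper": 0},
])

```text
clock: 60.88
position: [0.6119, 0.3416, 0.2996]
ee_rot: [-0.053, 0.999, -0.002, 0.002]
ft_force: [0.1, -0.7, -0.1]
grip_width: 1.002
grasp_force: 0.0
```

Run:
```python
from h import *
print(tool()[0].round(4),get_obs()["joint_pos"].round(2),delta([.613,.3415,.186],down(SAZ+90)))
```

```text
[0.6119 0.3416 0.2996] [-0.09  0.61 -0.85  1.1   0.45  1.61  0.86] (array([ -0.7,   0.3, 113.6]), array([-0.2,  0.2,  0.1]))
```

apply_moves([
  {"x": 0,"y": 0,"z": 30,"ax": 0,"ay": 0,"az": 0,"gripper": 0},
  {"x": 0,"y": 0,"z": 35,"ax": 0,"ay": 0,"az": 0,"gripper": 0},
  {"x": 0,"y": 0,"z": 30,"ax": 0,"ay": 0,"az": 0,"gripper": 0},
  {"x": 0,"y": 0,"z": 18,"ax": 0,"ay": 0,"az": 0,"gripper": 0},
  {"x": 0,"y": 0,"z": 0,"ax": 0,"ay": 0,"az": 0,"gripper": 0.3},
], newtons=30)

```text
clock: 61.3
position: [0.6123, 0.3389, 0.184]
ee_rot: [-0.052, 0.999, -0.003, 0.001]
ft_force: [-0.8, -1.1, -0.4]
grip_width: 0.881
grasp_force: 0.0
```

apply_moves([
  {"x": 0,"y": 0,"z": 0,"ax": 0,"ay": 0,"az": 0,"gripper": 1},
  {"x": 0,"y": 0,"z": 0,"ax": 0,"ay": 0,"az": 0,"gripper": 1},
  {"x": 0,"y": 0,"z": 0,"ax": 0,"ay": 0,"az": 0,"gripper": 1},
  {"x": 0,"y": 0,"z": 0,"ax": 0,"ay": 0,"az": 0,"gripper": 1},
  {"x": 0,"y": 0,"z": 0,"ax": 0,"ay": 0,"az": 0,"gripper": 1},
])

```text
clock: 61.72
position: [0.6126, 0.3423, 0.189]
ee_rot: [-0.054, 0.999, -0.001, 0.003]
ft_force: [-2.2, -1.1, 5.8]
grip_width: 0.25
grasp_force: 33.9
```

apply_moves([
  {"x": 0,"y": 0,"z": 0,"ax": 0,"ay": 0,"az": 0,"gripper": 1},
  {"x": 0,"y": 0,"z": 0,"ax": 0,"ay": 0,"az": 0,"gripper": 1},
])

```text
clock: 61.88
position: [0.6125, 0.3424, 0.189]
ee_rot: [-0.054, 0.999, -0.001, 0.003]
ft_force: [-2.7, -1.8, 6.9]
grip_width: 0.246
grasp_force: 34.0
```

apply_moves([
  {"x": 11.2,"y": 0,"z": 7.6,"ax": 0,"ay": 0,"az": 0,"gripper": 1},
  {"x": 9.9,"y": 0,"z": 9.2,"ax": 0,"ay": 0,"az": 0,"gripper": 1},
  {"x": 8.4,"y": 0,"z": 10.5,"ax": 0,"ay": 0,"az": 0,"gripper": 1},
  {"x": 6.7,"y": 0,"z": 11.7,"ax": 0,"ay": 0,"az": 0,"gripper": 1},
  {"x": 5,"y": 0,"z": 12.5,"ax": 0,"ay": 0,"az": 0,"gripper": 1},
])

```text
clock: 62.3
position: [0.5719, 0.3381, 0.1371]
ee_rot: [-0.054, 0.999, -0.001, 0.004]
ft_force: [1.6, 1.2, 4.4]
grip_width: 0.249
grasp_force: 36.3
```

apply_moves([
  {"x": 3,"y": 0,"z": 13.2,"ax": 0,"ay": 0,"az": 0,"gripper": 1},
  {"x": 1,"y": 0,"z": 13,"ax": 0,"ay": 0,"az": 0,"gripper": 1},
  {"x": 0,"y": 0,"z": 0,"ax": 0,"ay": 0,"az": 0,"gripper": 1},
  {"x": 0,"y": 0,"z": 0,"ax": 0,"ay": 0,"az": 0,"gripper": 1},
])

```text
clock: 62.63
position: [0.5675, 0.3377, 0.11]
ee_rot: [-0.055, 0.999, -0.001, 0.003]
ft_force: [-2.0, 1.8, 1.2]
grip_width: 0.248
grasp_force: 37.3
```

apply_moves([
  {"x": 0,"y": 0,"z": 3,"ax": 0,"ay": 0,"az": 0,"gripper": 1},
  {"x": 0,"y": 0,"z": 0,"ax": 0,"ay": 0,"az": 0,"gripper": 1},
])

```text
clock: 62.8
position: [0.5675, 0.3377, 0.1089]
ee_rot: [-0.054, 0.999, -0.001, 0.003]
ft_force: [-8.9, -3.3, 16.9]
grip_width: 0.247
grasp_force: 39.4
```

apply_moves([
  {"x": 0,"y": 0,"z": 1.5,"ax": 0,"ay": 0,"az": 0,"gripper": 1},
  {"x": 0,"y": 0,"z": 0,"ax": 0,"ay": 0,"az": 0,"gripper": 1},
])

```text
clock: 62.97
position: [0.5676, 0.3378, 0.1086]
ee_rot: [-0.054, 0.999, -0.001, 0.003]
ft_force: [-12.6, -7.3, 26.1]
grip_width: 0.249
grasp_force: 40.6
```

apply_moves([
  {"x": 0,"y": 0,"z": 0,"ax": 0,"ay": 0,"az": 0,"gripper": 0.5},
  {"x": 0,"y": 0,"z": 0,"ax": 0,"ay": 0,"az": 0,"gripper": 0},
  {"x": 0,"y": 0,"z": 0,"ax": 0,"ay": 0,"az": 0,"gripper": 0},
  {"x": 0,"y": 0,"z": 0,"ax": 0,"ay": 0,"az": 0,"gripper": 0},
  {"x": 0,"y": 0,"z": -20,"ax": 0,"ay": 0,"az": 0,"gripper": 0},
])

```text
clock: 63.38
position: [0.5663, 0.3351, 0.1209]
ee_rot: [-0.054, 0.999, -0.003, -0.0]
ft_force: [1.0, -0.4, -1.0]
grip_width: 0.936
grasp_force: 0.0
```

apply_moves([
  {"x": 0,"y": 0,"z": -35,"ax": 0,"ay": 0,"az": 0,"gripper": 0},
  {"x": 0,"y": 0,"z": -40,"ax": 0,"ay": 0,"az": 0,"gripper": 0},
  {"x": 0,"y": 0,"z": -40,"ax": 0,"ay": 0,"az": 0,"gripper": 0},
  {"x": 0,"y": 0,"z": -40,"ax": 0,"ay": 0,"az": 0,"gripper": 0},
  {"x": 10,"y": -35,"z": -30,"ax": 0,"ay": 0,"az": 0,"gripper": 0},
])

```text
clock: 63.8
position: [0.5595, 0.3113, 0.3098]
ee_rot: [-0.058, 0.998, 0.001, 0.003]
ft_force: [0.9, -0.4, 2.1]
grip_width: 0.999
grasp_force: 0.0
```

apply_moves([
  {"x": 10,"y": -35,"z": 0,"ax": 0,"ay": 0,"az": 0,"gripper": 0},
  {"x": 0,"y": 0,"z": 0,"ax": 0,"ay": 0,"az": 0,"gripper": 0},
  {"x": 0,"y": 0,"z": 0,"ax": 0,"ay": 0,"az": 0,"gripper": 0},
])

```text
clock: 64.05
position: [0.5562, 0.267, 0.3067]
ee_rot: [-0.052, 0.999, -0.002, 0.003]
ft_force: [0.7, 0.1, -0.2]
grip_width: 1.003
grasp_force: 0.0
```

Run:
```python
from h import *
print(tool()[0].round(4))
c=cam("wrist","w13"); P=planters(c,z=.08)
inv=lambda q:np.round([np.cos(S[2])*(q[0]-S[0])+np.sin(S[2])*(q[1]-S[1]),-np.sin(S[2])*(q[0]-S[0])+np.cos(S[2])*(q[1]-S[1])],3)
for q in P:print(*q,inv(q[0]/1000))
g=cv2.cvtColor(c["color"],cv2.COLOR_RGB2GRAY)
# dark blobs near lever-down roll and along the pointer
for nm,X in(("roll down",(113,84,115)),("roll up",(162,84,195)),("knob",(160,-75,90)),("ptr",(120,-75,80))):print(nm,proj(c,W(*X))[0].round())
m=(g<45).astype(np.uint8); m[300:]=0
n,_,st,ce=cv2.connectedComponentsWithStats(m)
for i in range(1,n):
    if st[i,4]>40:print(st[i].tolist(),ce[i].round(1).tolist(),inv(onz(c,ce[i],.115)))
```

```text
[0.5562 0.267  0.3067]
[460.9 243.3] [68.4 55.7] 6.0 [-13. -14.] [265.  96.] [-0.007  0.001]
[451.4 328.7] [69.3 60.3] 6.0 [-23.  71.] [340.  95.] [-0.008  0.087]
[468.3 159.2] [69.4 63.3] 6.5 [ -6. -98.] [191.  94.] [-0.008 -0.084]
roll down [336. 206.]
roll up [349. 280.]
knob [208. 234.]
ptr [207. 202.]
[537, 0, 23, 43, 676] [551.1, 23.7] [-0.071  0.277]
[171, 68, 15, 29, 82] [176.7, 79.9] [-0.022 -0.088]
[168, 86, 9, 14, 43] [171.8, 92.7] [-0.01  -0.094]
[170, 105, 10, 18, 56] [174.1, 114.1] [ 0.011 -0.094]
[191, 184, 35, 74, 1116] [207.2, 228.6] [ 0.142 -0.069]
[30, 188, 31, 36, 163] [51.1, 201.6] [ 0.108 -0.249]
[325, 199, 21, 16, 255] [334.5, 206.2] [0.113 0.082]
[311, 252, 23, 28, 165] [318.2, 267.0] [0.194 0.067]
[336, 258, 10, 19, 57] [339.9, 266.9] [0.194 0.094]
[167, 269, 26, 31, 496] [182.4, 287.4] [ 0.225 -0.108]
[358, 269, 25, 31, 435] [366.9, 287.7] [0.224 0.132]
[146, 279, 21, 21, 159] [155.8, 290.0] [ 0.229 -0.143]
[383, 279, 22, 21, 102] [394.4, 290.6] [0.228 0.168]
```

The roll is back at scale (113,82), its fully-down spot. The knob blob is upright on the zero line, and all three planters are on the plate. Handing in.

```bash
python3 -c "
from workcell import *
print(hand_in())"
```

```text
the job is handed in; nothing more can be done
None
```

I handed the job in at about 64 s: lever raised, knob turned to zero while the platform was empty, all three planters (two of them turned over) set hollow side up on the plate, lever fully lowered with the knob still at zero, and the vase and blue look-alikes untouched. No verdict came back.

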